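# Load the tube rotator and switch it on

### The arm

A 6-joint arm with a two-finger parallel gripper is mounted at the origin on the work surface. World frame = base frame: x ahead of the robot, y to its left, z up, the work surface at z = 0. Lengths are in m, angles in degrees, forces in N, time in s.
With the tool pointing down it reaches from about 0.4 to 0.825 m from the base axis. Payload 7 kg.
Tool frame: the origin (TCP) lies midway between the tips of the shut fingers; the grasp point (between the pads) lies 19 mm behind it; z points along the fingers, y is the direction in which the jaws open and shut (so a half turn about z gives the same grasp; the last joint's range is limited). The gripper opens to 88 mm and grips with 3 to 60 N. Pads are 19 mm wide; open, the fingers measure 130 mm over their backs; the gripper's body (78 mm by 193 mm) begins 47 mm behind the grasp point.
Start: joints at [81.71, 20.546, 0.682, 0, -70.136, -16.507], TCP at [0.283, 0.613, 0.227] pointing down, gripper open.
Joint ranges: [-176.03, 176.03], [-82.01, 121.73], [-58.28, 71.71], [-173.87, 95.51], [-174.79, -0.11], [-173.66, 173.66]. Speed limits (degrees/s): [136.94, 136.94, 172.46, 180, 180, 180].

### API

Orientations are given as [roll, pitch, yaw] about the fixed x, y, z axes, in that order (R = Rz(yaw) Ry(pitch) Rx(roll)).
In Python, from plant import get_state, capture, get_calibration, close_job, boxes_of, cut_out gives the robot as it stands.
- The arm moves only by the tool apply_moves, never from a script. Its argument "commands" is a list of rows, each an object with "grip": the closure, from 0 (fully open) to 1 (shut); "slide": the shift along the tool's x, y, z in m, a list of three; "roll": the turn about the tool's z in degrees. In form: [{"grip": grip, "slide": [x, y, z], "roll": roll}, ...]. A call has 1 to 5 rows; each row is the pose to reach, as a shift and turn from the pose commanded when the call began, along the tool's axes at that moment; what a row does not reach only later rows make up. A row lasts 1/8 s, in which the tool goes at most 62.5 mm and 10.7 degrees, less where a joint would pass 70% of its speed; a pose out of reach is approached as far as the arm can. A call with a gripper value outside its range is refused whole. The fingers move at their own pace and stop on an object; "grip_force" is the grip in N (left out, the last holds). Time passes only in rows, so rows that repeat a pose let the fingers close. It gives the time, the measured TCP pose, the force and the opening at its end, in the units of the state.
- get_state(): the state, without advancing time (a new reading comes with each control period).
- capture(name): name is "scene" or "side" or "wrist"; returns (picture, depth): 400x640x3 uint8, red, green, blue; 400x640 float32, m along the optical axis (not along the pixel's ray), 0 where there is no reading.
- get_calibration(name): a dict with "mtx" (3x3 intrinsics, pixels), "R" (3x3) and "t" (3): a world point X has camera coordinates R X + t. Camera axes: x right, y down, z forward; pixel columns grow to the right and rows downward; lengths in m; the calibration is good to about 2 mm. A picture is of the moment at which its call begins: read the wrist's pose just before it. get_calibration takes no time and is no camera call; for the wrist camera it gives the pose at the moment of the call.
- close_job(): hands the job in, once; it reports no verdict.
Trained networks look in the newest picture that a camera, given by its name, has taken for a name from the list of things; names that differ only in an ending like _2 or _b are one class to them, and where a whole thing is asked for, a point or a joint stands for the part that bears it (a point fixed in the world has none). Each returns a list of dicts, best first, with "score" (0 to 1); they miss things now and then, are a little off and sometimes report something else, mostly with a low value. They report only what shows in the picture. A call takes as long as a camera call. They do not tell look-alikes from the thing itself.
- boxes_of(name, camera): "position" ([x, y, z] in m, in the coordinates of the camera as it stood for that picture, good to about 4 mm: the middle of the surface that is visible of it).
- cut_out(name, camera): "mask" (400x640 bool, what is visible of it).
The state is a dict: "time_s": time; "joints": joint angles; "qd": joint speeds; "joint_torque": joint torques, N m; "tcp_pos": TCP position; "eef_rot": TCP orientation; "contact_force": force on the tool from outside, world axes, zero at the start; "moment": the same for the moment, N m; "gripper_width": finger opening in m.
Only numpy, scipy, OpenCV 4.12 (cv2) and the standard library are available. Lean on these libraries where they do the work, as an engineer would, in place of code of your own. Each camera call takes 0.05 s, during which the arm holds its last target.

### The job

Take the three capped culture tubes out of the steel tray and click them across the rotator's spring clips in order of size, each fully home in the clip pair that fits it: largest next to the drive housing, smallest at the far end. When all three are in, switch the rotator on by pressing the raised, robot-side half of its rocker right down, and leave the other things on the bench alone.

Things in the scene. Friction and masses are not known exactly. Their poses are not given: they have to be found in the camera images.
- large_centre (a point): Centre of the barrel of the largest of three alike capped tubes (off-white, blue hexagonal cap), lying in the tray, 140 mm long, about 60 g. Barrel 30 mm in diameter, 104 mm long; the point is on its axis, 18 mm above the tray floor; grip here, across. x: along the tube to the cap. Ends: at +x the cap, 26 mm long, 36 mm across flats; at -x a foot ring 10 mm long, 36 mm in diameter.
- mid_centre (a point): Centre of the barrel of the middle-sized of three alike capped tubes (off-white, blue hexagonal cap), lying in the tray, 132 mm long, about 42 g. Barrel 24 mm in diameter, 99 mm long; the point is on its axis, 15 mm above the tray floor; grip here, across. x: along the tube to the cap. Ends: at +x the cap, 24 mm long, 30 mm across flats; at -x a foot ring 9 mm long, 30 mm in diameter.
- small_centre (a point): Centre of the barrel of the smallest of three alike capped tubes (off-white, blue hexagonal cap), lying in the tray, 124 mm long, about 28 g. Barrel 18 mm in diameter, 94 mm long; the point is on its axis, 12 mm above the tray floor; grip here, across. x: along the tube to the cap. Ends: at +x the cap, 22 mm long, 24 mm across flats; at -x a foot ring 8 mm long, 24 mm in diameter.
- clip_large (a point): Largest pair of sprung steel clips on the carrier, next to the drive housing, for a 30 mm barrel. The point: where the barrel's centre lies when clicked home, 133 mm above the bench. x: along the seated tube (level, cap to either side), y: to the drive housing, z: up. The clips, 12 mm wide, sit at x = +-32 mm, flared mouths up, 17 mm above the point. Tube goes straight down; it snaps in at 10 to 17 N in all.
- clip_mid (a point): Middle-sized pair of sprung steel clips on the carrier, in the middle, for a 24 mm barrel. The point: where the barrel's centre lies when clicked home, 130 mm above the bench. x: along the seated tube (level, cap to either side), y: to the drive housing, z: up. The clips, 12 mm wide, sit at x = +-32 mm, flared mouths up, 15 mm above the point. Tube goes straight down; it snaps in at 10 to 17 N in all.
- clip_small (a point): Smallest pair of sprung steel clips on the carrier, next to the end bearing, for a 18 mm barrel. The point: where the barrel's centre lies when clicked home, 127 mm above the bench. x: along the seated tube (level, cap to either side), y: to the drive housing, z: up. The clips, 12 mm wide, sit at x = +-32 mm, flared mouths up, 14 mm above the point. Tube goes straight down; it snaps in at 10 to 17 N in all.
- rotator: Tube rotator, fixed, stopped; its carrier does not turn when pushed. Origin on the bench under the middle clips; y: to the drive housing, z: up. Base 130 x 410 mm, 16 high. White housing 120 x 90 x 135 mm at y = +205; bearing post at y = -145, 125 high. Carrier: two bars along y at x = +-32, 14 wide, tops at 115 mm, open between them down to the base; large clips at y = +75, middle 0, small -75.
- power (a joint): Black rocker switch, 40 x 26 mm, on top of the drive housing, long side along the rotator's x; rad. 0: off, its robot-side (-x) half stands up; 0.44: on, that half pressed right down. Needs about 3 N, stays where it is left.
- power_pad (a point): The spot to press on the rocker's upper face, 13 mm from its pivot to the robot side (rotator -x); when off it is about 151 mm above the bench, and pressing to on takes it about 6 mm down. Moves with the rocker.
- tray: Stainless steel tray, fixed, 270 x 300 mm with a rim 15 mm high, floor 3 mm thick; origin: centre of its underside, on the bench. The three tubes lie in it side by side, roughly along its x, about 87 mm apart, in any order.
- wash_bottle: Bystander: white wash bottle with a bent spout, 70 mm across, 235 mm high; origin at the centre of its foot. To be left alone.
- spirit_lamp: Bystander: amber glass spirit lamp with a brass cap, 80 mm across, 97 mm high; origin at the centre of its foot. To be left alone.
- petri_dish: Bystander: closed petri dish, 94 mm across, 16 mm high; origin at the centre of its foot. To be left alone.
- slide_box: Bystander: cardboard box of microscope slides, 85 x 100 x 32 mm; origin at the centre of its foot. To be left alone.
There are look-alikes about, which are no part of the job. What is shaped like the part that bears large_centre but red is not meant. Leave any red look-alike of the part that bears small_centre alone.

How it is judged (in metres and radians):
On the way, in this order (a step that is already met when the one before it is completed fails the run):
1. all three tubes are clicked home, each in the clip pair of its size (x of large_centre in the frame of clip_large between -0.014 and 0.014 m and y of large_centre in the frame of clip_large between -0.003 and 0.003 m and z of large_centre in the frame of clip_large between -0.003 and 0.003 m and angle between the x axis of large_centre and the x axis of clip_large, either way round below 0.07 rad and x of mid_centre in the frame of clip_mid between -0.012 and 0.012 m and y of mid_centre in the frame of clip_mid between -0.003 and 0.003 m and z of mid_centre in the frame of clip_mid between -0.003 and 0.003 m and angle between the x axis of mid_centre and the x axis of clip_mid, either way round below 0.07 rad and x of small_centre in the frame of clip_small between -0.01 and 0.01 m and y of small_centre in the frame of clip_small between -0.003 and 0.003 m and z of small_centre in the frame of clip_small between -0.003 and 0.003 m and angle between the x axis of small_centre and the x axis of clip_small, either way round below 0.07 rad), for 0.2 s.
2. then the rotator is switched on (value of joint power above 0.33 rad), for 0.2 s.
At the end, for the whole second after the job is handed in: Each tube stays in the clip pair of its size, cap to either side: barrel centre within 3 mm of the seated point sideways and in height, within 14, 12 and 10 mm (large, middle, small) along the tube, axis within 0.07 rad of the clips' axis; the rocker is on (above 0.33 rad) (all of step 1 and value of joint power above 0.33 rad); the robot touches nothing.
It fails at once if the wash bottle is pushed about (more than 30 mm) or tipped (distance of wash_bottle from where it was at the start of the episode above 0.03 m or angle between wash_bottle's own z axis and vertical above 0.35 rad).
It fails at once if the spirit lamp is pushed about (more than 30 mm) or tipped (distance of spirit_lamp from where it was at the start of the episode above 0.03 m or angle between spirit_lamp's own z axis and vertical above 0.35 rad).
It fails at once if the petri dish is pushed about (more than 30 mm) or tipped (distance of petri_dish from where it was at the start of the episode above 0.03 m or angle between petri_dish's own z axis and vertical above 0.35 rad).
It fails at once if the slide box is pushed about (more than 30 mm) or tipped (distance of slide_box from where it was at the start of the episode above 0.03 m or angle between slide_box's own z axis and vertical above 0.35 rad).
It also fails if it takes over 72 s, if anything falls off the work surface, if the arm or the gripper's body presses on something with over 40 N, if the wrist force passes 120 N, or if a joint passes its speed limit or range.

## Working session

There is one attempt and no reset: what is moved stays moved. The work goes in short steps, Python scripts to look and compute and a tool call to move; the robot and the scene stay as the last step left them, time stands still between calls to the robot, and variables do not carry over. Pictures are saved under pics/ and viewed, and the job is handed in when it is done.

Besides the shell and the picture viewer there is one more tool, called after "Call:" as a command line: name --argument value ..., lists and objects as JSON in quotes. apply_moves: Moves the arm, as the interface text tells. Its arguments: {"type":"object","properties":{"commands":{"type":"array"},"grip_force":{"type":"number"}},"required":["commands"]}

```bash
mkdir -p pics; ls; python3 - <<'E'
from plant import *
import cv2,numpy as np
s=get_state();print(s)
for n in ["scene","side","wrist"]:
    p,d=capture(n);cv2.imwrite(f"pics/{n}0.png",p[:,:,::-1]);c=get_calibration(n);print(n,c['mtx'].tolist(),c['R'].tolist(),c['t'].tolist())
E
```

```text
pics
{'time_s': 0.0, 'joints': array([ 8.17090258e+01,  2.05915325e+01,  6.33466212e-01, -2.21288882e-02,
       -7.01367468e+01, -1.65065366e+01]), 'qd': array([ 0.01844064,  0.00920067, -0.09667995, -0.00637235,  0.04231973,
       -0.01696475]), 'joint_torque': array([ 1.38869789e-03, -5.82719314e+01,  2.93048644e+01,  6.99741885e+00,
        6.85591658e-03, -1.58814692e-04]), 'tcp_pos': array([0.2829126 , 0.61229458, 0.22561295]), 'eef_rot': array([ 1.79903183e+02, -6.99644544e-03, -2.48050410e+01]), 'contact_force': array([-0.06630212,  0.61191621, -0.67920239]), 'moment': array([ 0.02660539, -0.0415559 ,  0.00301418]), 'gripper_width': 0.08742293601363656}
scene [[468.369748172224, 0.0, 321.5320181821186], [0.0, 468.369748172224, 200.87947151417163], [0.0, 0.0, 1.0]] [[-0.5678021342610241, 0.8229510750185222, 0.018768709451762098], [0.4848267484650557, 0.3527627825021782, -0.8003133406698422], [-0.66523962622609, -0.44532005053352325, -0.5992881546396464]] [0.38012393033940267, -0.1430423135576682, 1.682735463755202]
side [[497.53531617848773, 0.0, 321.98073635955717], [0.0, 497.53531617848773, 201.76255587691458], [0.0, 0.0, 1.0]] [[0.7159132740007988, -0.6981805844478959, -0.003472118870645526], [-0.5399428789535208, -0.5504900708838191, -0.6367278612764732], [0.442639663357048, 0.45771667367305163, -0.7710807837476154]] [-0.4274687084365447, 0.29200484135155974, 1.5954758682901897]
wrist [[336.87886616787256, 0.0, 314.37019899821956], [0.0, 336.87886616787256, 202.56735743449556], [0.0, 0.0, 1.0]] [[-0.41977833348564797, -0.9076256718824927, 0.0013380866435242402], [-0.8695419509527744, 0.4025862576175206, 0.2860438789954464], [-0.2601594631553009, 0.11891150035792497, -0.9582155857704322]] [0.673772056196385, -0.03633656417803281, 0.3902278169813505]
```

View pics/scene0.png

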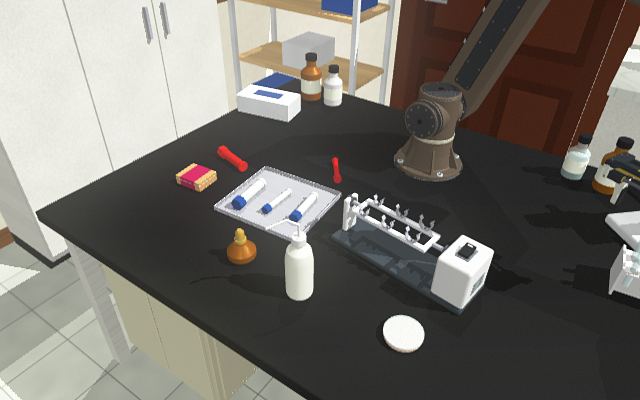

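View pics/side0.png

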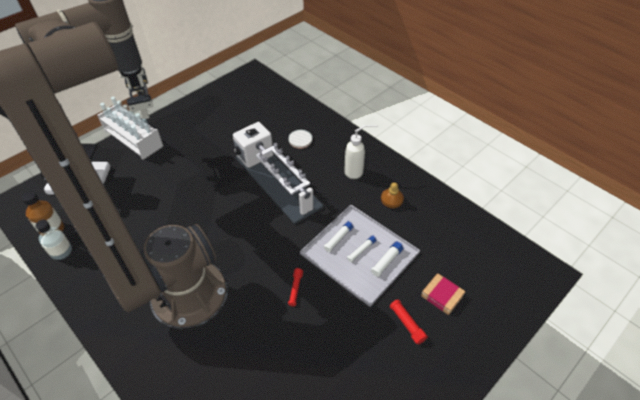

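View pics/wrist0.png

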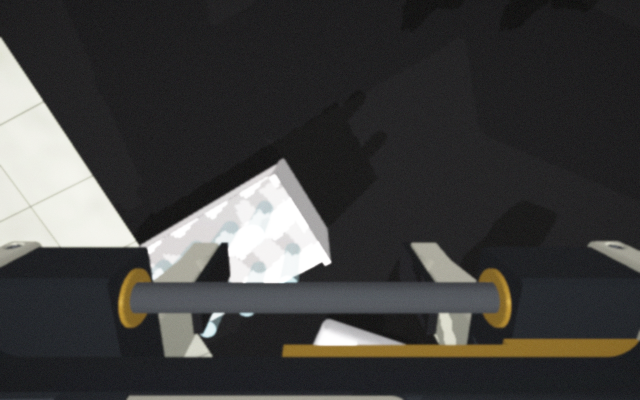

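The scene and side views show the tray with three white, blue-capped tubes (scene about (250,193), (277,200), (304,207)). The rotator has its housing at (463,270). Two red look-alikes lie on the bench at (232,158) and (336,170). Next I locate everything with the networks.

```bash
cat > h.py <<'E'
from plant import *
import cv2,numpy as np
def towld(cam,p,c=None):
    c=c or get_calibration(cam); return c['R'].T@(np.asarray(p)-c['t'])
def cloud(cam,mask,d,c=None):
    c=c or get_calibration(cam); v,u=np.nonzero(mask&(d>0)); z=d[v,u]; K=c['mtx']
    P=np.c_[(u-K[0,2])/K[0,0]*z,(v-K[1,2])/K[1,1]*z,z]
    return (P-c['t'])@c['R']
E
python3 - <<'E'
from h import *
np.set_printoptions(precision=4,suppress=True)
for cam in ["scene","side"]:
    p,d=capture(cam)
    np.savez(f"{cam}0.npz",p=p,d=d)
    for n in ["large_centre","mid_centre","small_centre","rotator","power","power_pad","tray","wash_bottle","spirit_lamp","petri_dish","slide_box","clip_large","clip_mid","clip_small"]:
        try:
            for b in boxes_of(n,cam)[:5]: print(cam,n,round(b['score'],2),towld(cam,b['position']))
        except Exception as e: print(n,e)
print(get_state()['time_s'])
E
```

```text
scene large_centre 0.7 [ 0.5599 -0.3577  0.031 ]
scene large_centre 0.68 [ 0.4266 -0.5534  0.0266]
scene large_centre 0.43 [0.5428 0.2016 0.0497]
scene mid_centre 0.82 [ 0.5079 -0.1819  0.0239]
scene mid_centre 0.68 [0.5403 0.2062 0.053 ]
scene small_centre 0.54 [ 0.5251 -0.2731  0.0242]
scene small_centre 0.47 [ 0.2731 -0.216   0.0191]
scene rotator 0.74 [0.5378 0.2024 0.0524]
scene power 0.72 [0.5397 0.2033 0.0532]
scene power 0.51 [0.5425 0.3185 0.1451]
scene power_pad 0.68 [0.5424 0.3163 0.1467]
scene tray 0.93 [ 0.5037 -0.2678  0.0032]
scene wash_bottle 0.92 [0.7803 0.0093 0.114 ]
scene wash_bottle 0.15 [ 0.583  -0.5587  0.0334]
scene spirit_lamp 0.89 [ 0.7658 -0.1944  0.0402]
scene spirit_lamp 0.37 [ 0.558  -0.3572  0.0294]
scene petri_dish 0.89 [0.7412 0.2709 0.0141]
scene slide_box 0.82 [ 0.5817 -0.5558  0.0307]
scene clip_large 0.91 [0.546  0.2056 0.0517]
scene clip_small 0.72 [0.5426 0.2034 0.0512]
side large_centre 0.77 [ 0.4137 -0.5651  0.03  ]
side large_centre 0.71 [ 0.5371 -0.3699  0.0301]
side large_centre 0.62 [0.4949 0.1741 0.0445]
side small_centre 0.74 [ 0.5145 -0.2779  0.0249]
side small_centre 0.56 [ 0.2483 -0.2307  0.0193]
side rotator 0.81 [0.4959 0.1723 0.0427]
side power 0.45 [0.5318 0.3169 0.15  ]
side power_pad 0.48 [0.5366 0.318  0.1499]
side tray 0.88 [ 0.4839 -0.2853  0.0042]
side wash_bottle 0.68 [ 0.7438 -0.0165  0.113 ]
side spirit_lamp 0.91 [ 0.7391 -0.2164  0.0414]
side spirit_lamp 0.67 [ 0.5108 -0.2789  0.023 ]
side petri_dish 0.78 [0.7257 0.2673 0.0177]
side petri_dish 0.58 [ 0.5346 -0.3685  0.0321]
side petri_dish 0.53 [ 0.483  -0.2832  0.0037]
side slide_box 0.79 [ 0.5643 -0.5718  0.037 ]
side clip_large 0.79 [0.5017 0.1724 0.0461]
side clip_mid 0.59 [0.4975 0.1748 0.0462]
side clip_small 0.76 [0.494  0.1725 0.0436]
1.65
```

```bash
python3 - <<'E'
from h import *
np.set_printoptions(precision=4,suppress=True)
for cam in ["scene","side"]:
    f=np.load(f"{cam}0.npz");p,d=f['p'],f['d'];
    P=cloud(cam,np.ones(d.shape,bool),d); C=p[d>0].astype(int)
    m=(abs(P[:,0]-.5)<.2)&(abs(P[:,1]+.27)<.15)&(P[:,2]>.014)&(P[:,2]<.06)
    Q=P[m];CC=C[m]
    for y0 in (-.36,-.275,-.185):
        mm=abs(Q[:,1]-y0)<.035
        q=Q[mm];c=CC[mm]; blue=(c[:,2]>c[:,0]+40); 
        q2=q[(abs(q[:,0]-.52)<.1)]
        b=q[blue]; w=q[~blue&(abs(q[:,0]-.5)<.1)]
        print(cam,y0,len(b),len(w),"blue mean",b.mean(0),"white mean",w.mean(0),"x",np.percentile(w[:,0],[2,98]),"z98",np.percentile(w[:,2],98), "bluexmax",np.percentile(b[:,0],98))
    m=(abs(P[:,0]-.52)<.15)&(abs(P[:,1]-.17)<.3)&(P[:,2]>.02)
    Q=P[m]
    # topdown height image
    H=np.zeros((600,400),np.uint8)
    for x,y,z in Q[np.argsort(Q[:,2])]:
        u=int((x-.35)*1000*1.0);v=int((y+.15)*1000)
        if 0<=u<399 and 0<=v<599: H[v:v+2,u:u+2]=min(255,int(z*1500))
    cv2.imwrite(f"pics/top_{cam}.png",H)
    p2=p[150:310,180:500] if cam=='scene' else p[110:310,220:440]
    cv2.imwrite(f"pics/crop_{cam}.png",cv2.resize(p2,None,fx=2.5,fy=2.5,interpolation=2)[:,:,::-1])
E
```

```text
scene -0.36 130 257 blue mean [ 0.6016 -0.3533  0.0292] white mean [ 0.5248 -0.3603  0.0298] x [0.474  0.5787] z98 0.038563822230044655 bluexmax 0.6127369017107308
scene -0.275 54 138 blue mean [ 0.5675 -0.2725  0.0229] white mean [ 0.5007 -0.2733  0.0207] x [0.4538 0.551 ] z98 0.02647479553996575 bluexmax 0.5774222818629533
scene -0.185 93 199 blue mean [ 0.5505 -0.1763  0.026 ] white mean [ 0.4779 -0.1855  0.0256] x [0.4298 0.5322] z98 0.03229446753960571 bluexmax 0.5611115475554675
side -0.36 69 326 blue mean [ 0.5974 -0.3628  0.0356] white mean [ 0.5244 -0.3692  0.0317] x [0.4684 0.5857] z98 0.04145107042304998 bluexmax 0.6114373467431528
side -0.275 35 164 blue mean [ 0.5645 -0.2789  0.0251] white mean [ 0.5015 -0.2778  0.0226] x [0.4495 0.5554] z98 0.031173863348718182 bluexmax 0.5744990738089341
side -0.185 44 234 blue mean [ 0.5463 -0.1841  0.0307] white mean [ 0.48   -0.1917  0.027 ] x [0.4251 0.5426] z98 0.037288966868794876 bluexmax 0.5564406177249525
```

View pics/crop_scene.png

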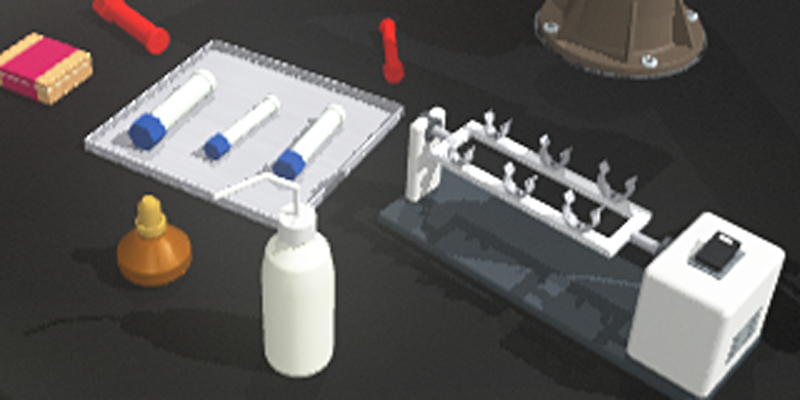

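View pics/crop_side.png

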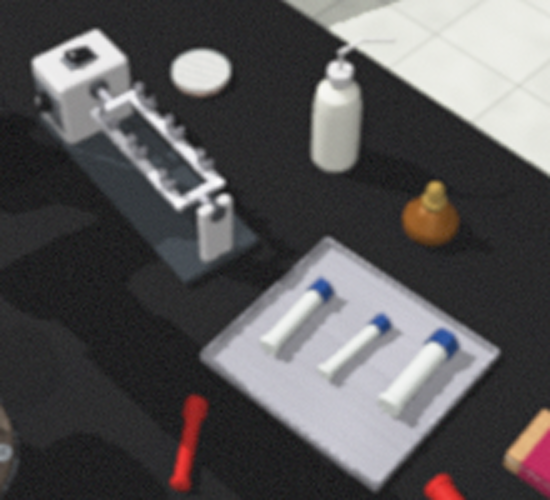

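View pics/top_scene.png

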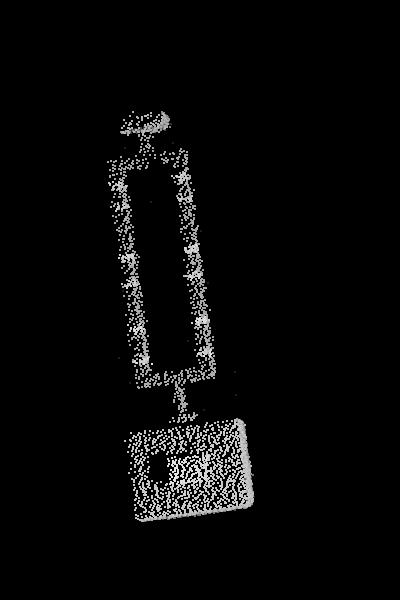

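Tube sizes read clearly in both views: scene (250,193) is large, (277,200) small, (304,207) mid. The red ones are outside the tray and not meant. The two fixed cameras disagree by up to about 9 mm, so I'll use the wrist camera, viewing the rotator first because it is on the way.

```bash
cat > go.py <<'E'
import sys
from h import *
from scipy.spatial.transform import Rotation as Ro
x,y,z,yaw=map(float,sys.argv[1:5])
s=get_state();Rm=Ro.from_euler('xyz',s['eef_rot'],degrees=True).as_matrix()
d=np.array([x,y,z])-s['tcp_pos']
# ideal vertical tool
yw=s['eef_rot'][2]; Ri=Ro.from_euler('xyz',[180,0,yw],degrees=True).as_matrix()
print("t",s['time_s'],"tcp",np.round(s['tcp_pos'],4),"rot",np.round(s['eef_rot'],2),"w",round(s['gripper_width'],4),"F",np.round(s['contact_force'],1))
print("slide",np.round(Rm.T@d,4),"ideal",np.round(Ri.T@d,4),"roll",round((yw-yaw+180)%360-180,2),"dist",round(np.linalg.norm(d),3))
E
python3 go.py 0.44 0.16 0.30 -7
python3 - <<'E'
from h import *
# spout tip check by two-view pixels
def ray(cam,u,v):
    c=get_calibration(cam);r=c['R'].T@np.linalg.inv(c['mtx'])@[u,v,1];return -c['R'].T@c['t'],r
a,r=ray("scene",266,228);b,q=ray("side",378,126)
s=np.linalg.lstsq(np.c_[r,-q],b-a,rcond=None)[0];print(a+s[0]*r,b+s[1]*q)
E
```

```text
t 1.65 tcp [0.2831 0.6127 0.2266] rot [180.   -0.  -24.8] w 0.0878 F [ 0.6 -0.  -0.5]
slide [ 0.3323  0.3452 -0.0734] ideal [ 0.3323  0.3452 -0.0734] roll -17.8 dist 0.485
[ 0.82203961 -0.0471397   0.22451   ] [ 0.82556306 -0.05133454  0.22479377]
```

Call:
apply_moves --commands '[{"grip": 0, "slide": [0.332, 0.345, -0.073], "roll": -17.8}, {"grip": 0, "slide": [0.332, 0.345, -0.073], "roll": -17.8}, {"grip": 0, "slide": [0.332, 0.345, -0.073], "roll": -17.8}, {"grip": 0, "slide": [0.332, 0.345, -0.073], "roll": -17.8}, {"grip": 0, "slide": [0.332, 0.345, -0.073], "roll": -17.8}]' --grip_force 40

```text
time_s: 2.28
tcp_pos: [0.3845, 0.3189, 0.2743]
eef_rot: [-180.0, -0.0, -7.0]
contact_force: [1.6, 1.0, 0.3]
gripper_width: 0.0876
```

```bash
python3 go.py 0.44 0.16 0.30 -7
```

```text
t 2.275 tcp [0.3845 0.3189 0.2743] rot [-1.7996e+02 -2.0000e-02 -6.9700e+00] w 0.0876 F [1.6 1.  0.3]
slide [ 0.0744  0.151  -0.0258] ideal [ 0.0744  0.151  -0.0257] roll 0.03 dist 0.17
```

Call:
apply_moves --commands '[{"grip": 0, "slide": [0.075, 0.151, -0.026], "roll": 0}, {"grip": 0, "slide": [0.075, 0.151, -0.026], "roll": 0}, {"grip": 0, "slide": [0.075, 0.151, -0.026], "roll": 0}, {"grip": 0, "slide": [0.075, 0.151, -0.026], "roll": 0}]'

```text
time_s: 2.78
tcp_pos: [0.441, 0.1595, 0.3007]
eef_rot: [-179.9, -0.1, -7.2]
contact_force: [-0.3, 0.9, 0.2]
gripper_width: 0.0876
```

```bash
cat > wr.py <<'E'
import sys
from h import *
k=sys.argv[1]
c=get_calibration("wrist");s=get_state();p,d=capture("wrist")
np.savez(f"w_{k}.npz",p=p,d=d,tcp=s['tcp_pos'],rot=s['eef_rot'],**c)
cv2.imwrite(f"pics/w_{k}.png",p[:,:,::-1]);print(s['time_s'],s['tcp_pos'],s['eef_rot'])
E
python3 wr.py rot1
```

```text
2.775 [0.44101817 0.15948842 0.30067667] [-1.79929896e+02 -8.23912425e-02 -7.20784900e+00]
```

View pics/w_rot1.png

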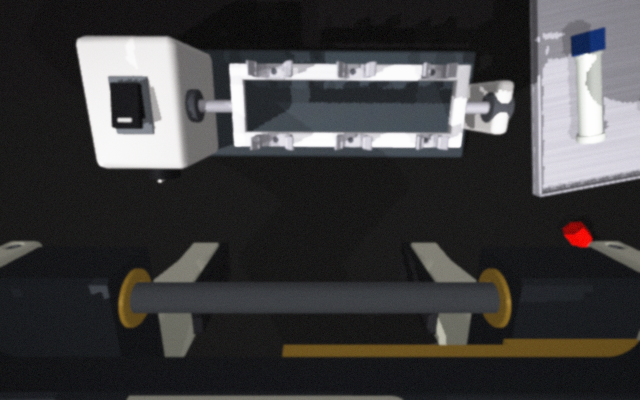

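The wrist view shows the rotator from above: housing with the rocker at (128,103), the carrier frame from x=230 to 470, and clip pairs at about x=265 (large), 353 (mid) and 435 (small). Next I fit its pose.

```bash
cat > fitrot.py <<'E'
import sys
from h import *
np.set_printoptions(precision=4,suppress=True)
for k in sys.argv[1:]:
    f=np.load(f"w_{k}.npz");p,d=f['p'],f['d'];c=dict(mtx=f['mtx'],R=f['R'],t=f['t'])
    m=np.zeros(d.shape,bool);m[:235]=True
    P=cloud("wrist",m,d,c);C=p[m&(d>0)].astype(int)
    # carrier tops
    reg=(P[:,2]>.105)&(P[:,2]<.122)&(C.min(1)>120)&(abs(P[:,1]-.13)<.14)
    B=P[reg]; print(k,"bar top z median",np.median(B[:,2]))
    # by pixels: white frame projected to plane z=.115 : rect
    # backproject all pixels onto plane
    def plane(uv,z):
        r=np.c_[(uv[:,0]-c['mtx'][0,2])/c['mtx'][0,0],(uv[:,1]-c['mtx'][1,2])/c['mtx'][1,1],np.ones(len(uv))]@c['R']
        o=-c['R'].T@c['t'];return o+r*((z-o[2])/r[:,2])[:,None]
    v,u=np.nonzero(m&(d>0));
    lab=np.zeros(d.shape,np.uint8);lab[v[reg],u[reg]]=1
    n,L,st,ce=cv2.connectedComponentsWithStats(cv2.morphologyEx(lab,cv2.MORPH_CLOSE,np.ones((3,3))))
    i=1+np.argmax(st[1:,4]);vv,uu=np.nonzero(L==i);q=plane(np.c_[uu,vv],.115)
    (rc,rs,ra)=cv2.minAreaRect((q[:,:2]*1000).astype(np.float32));print("frame rect",rc,rs,ra)
    # refine yaw from the two bars: fit lines
    yaw0=np.radians(ra if abs(ra)<45 else ra-90) 
    X=np.array([np.cos(yaw0),np.sin(yaw0)]);Y=np.array([-X[1],X[0]])
    print("yaw",np.degrees(yaw0))
    cen=np.array(rc)/1000
    H=P[(P[:,2]>.122)&(P[:,2]<.155)&(abs((P[:,:2]-cen)@X)<.05)&(abs((P[:,:2]-cen)@Y)<.115)]
    a=(H[:,:2]-cen)@X;b=(H[:,:2]-cen)@Y
    for sx in(-1,1):
        for y0 in(-75,0,75):
            for it in range(3):
                mm=(a*sx>0.015)&(abs(b-y0/1000)<.032)
                y1=b[mm]
            print(sx,y0,mm.sum(),"mid y",(np.percentile(y1,2)+np.percentile(y1,98))/2,np.ptp(y1),"x",np.median(a[mm]),"zmax",np.percentile(H[mm,2],98))
    T=P[(P[:,2]>.130)&(P[:,2]<.140)&(((P[:,:2]-cen)@Y)>.14)&(abs((P[:,:2]-cen)@X)<.1)]
    print("housing top z",np.median(T[:,2]),"rect",cv2.minAreaRect((T[:,:2]*1000).astype(np.float32)))
E
python3 fitrot.py rot1
python3 -c "
import cv2;i=cv2.imread('pics/w_rot1.png')[20:190,70:530];cv2.imwrite('pics/rot1c.png',cv2.resize(i,None,fx=1.7,fy=1.7,interpolation=2))"
```

```text
rot1 bar top z median 0.1144845743630094
frame rect (510.2773132324219, 125.3808364868164) (273.5276794433594, 77.19044494628906) 82.76483154296875
yaw -7.23516845703125
-1 -75 280 mid y -0.08594394117168919 0.03005040195351666 x -0.03219980743431253 zmax 0.14081487181144817
-1 0 262 mid y -0.011145053022478727 0.03447256547353389 x -0.03138905495442025 zmax 0.1450469923240829
-1 75 321 mid y 0.06385519242438266 0.03953100198659581 x -0.03080234090819459 zmax 0.14971401392017003
1 -75 325 mid y -0.08630520721581575 0.03050923894091398 x 0.03137230639901846 zmax 0.14056026384565154
1 0 310 mid y -0.011589600573467605 0.03501753376974564 x 0.03171871371475978 zmax 0.14524794760882329
1 75 360 mid y 0.06341154806871588 0.039522372840597966 x 0.03200179119392488 zmax 0.1500912464005106
housing top z 0.1341975012361861 rect ((535.54833984375, 316.7813415527344), (88.38859558105469, 116.71570587158203), 82.7185287475586)
```

View pics/rot1c.png

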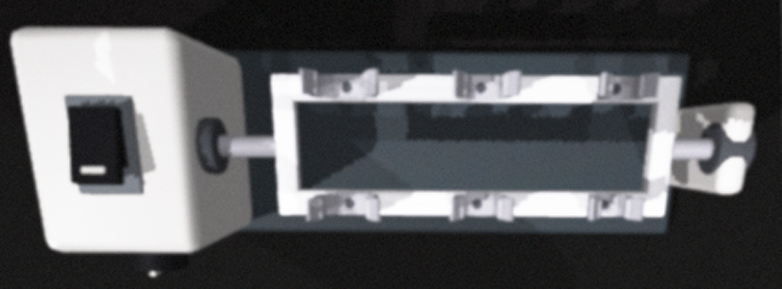

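The fit is consistent: clips are spaced 75 mm, their heights match the text, and the housing agrees within 1 mm. The mid clip is at (0.509, 0.114) with yaw −7.2°. Now to the tray.

```bash
python3 go.py 0.43 -0.28 0.25 5
```

```text
t 2.825 tcp [0.4406 0.1606 0.3002] rot [-1.7994e+02 -4.0000e-02 -7.1600e+00] w 0.0878 F [-0.3  1.4 -0.2]
slide [0.0444 0.4385 0.0498] ideal [0.0444 0.4385 0.0502] roll -12.16 dist 0.444
```

Call:
apply_moves --commands '[{"grip": 0, "slide": [0.044, 0.438, 0.05], "roll": -12.2}, {"grip": 0, "slide": [0.044, 0.438, 0.05], "roll": -12.2}, {"grip": 0, "slide": [0.044, 0.438, 0.05], "roll": -12.2}, {"grip": 0, "slide": [0.044, 0.438, 0.05], "roll": -12.2}, {"grip": 0, "slide": [0.044, 0.438, 0.05], "roll": -12.2}]'

```text
time_s: 3.45
tcp_pos: [0.4337, -0.1449, 0.2649]
eef_rot: [-180.0, -0.1, 5.3]
contact_force: [2.2, 0.2, 1.0]
gripper_width: 0.0879
```

```bash
python3 go.py 0.43 -0.28 0.25 5
```

```text
t 3.45 tcp [ 0.4337 -0.1449  0.2649] rot [-1.80e+02 -5.00e-02  5.31e+00] w 0.0879 F [2.2 0.2 1. ]
slide [-0.0162  0.1342  0.0149] ideal [-0.0162  0.1342  0.0149] roll 0.31 dist 0.136
```

Call:
apply_moves --commands '[{"grip": 0, "slide": [-0.016, 0.134, 0.015], "roll": 0}, {"grip": 0, "slide": [-0.016, 0.134, 0.015], "roll": 0}, {"grip": 0, "slide": [-0.016, 0.134, 0.015], "roll": 0}, {"grip": 0, "slide": [-0.016, 0.134, 0.015], "roll": 0}]'

```text
time_s: 3.95
tcp_pos: [0.4299, -0.2788, 0.2493]
eef_rot: [-180.0, 0.1, 5.1]
contact_force: [-0.1, 0.3, -0.3]
gripper_width: 0.0876
```

```bash
python3 wr.py tray1
```

```text
3.95 [ 0.42994325 -0.27876695  0.2492885 ] [-1.79969213e+02  6.55702799e-02  5.14044208e+00]
```

View pics/w_tray1.png

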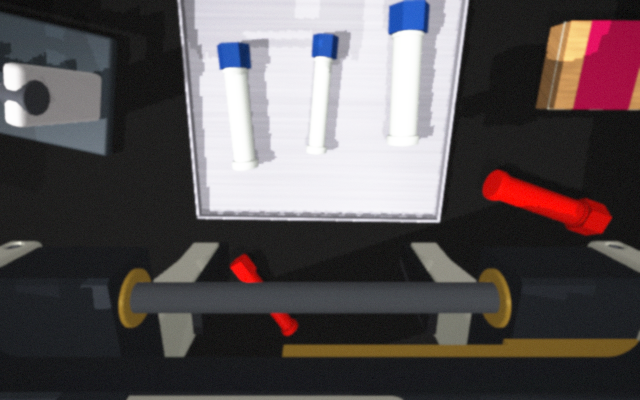

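```bash
cat > fittube.py <<'E'
import sys
from h import *
np.set_printoptions(precision=4,suppress=True)
k=sys.argv[1]
f=np.load(f"w_{k}.npz");p,d=f['p'],f['d'];c=dict(mtx=f['mtx'],R=f['R'],t=f['t'])
m=np.zeros(d.shape,bool);m[:225,190:460]=True
P=cloud("wrist",m,d,c);C=p[m&(d>0)].astype(int)
fl=(abs(P[:,0]-.5)<.1)&(abs(P[:,1]+.28)<.12)&(P[:,2]<.012);print("floor z",np.median(P[fl,2]))
spec={'large':(.15,.104,.026,.010),'mid':(.12,.099,.024,.009),'small':(.09,.094,.022,.008)}
for n,y0,R,L,cp,ft in (('large',-.36,.015,.104,.026,.010),('mid',-.185,.012,.099,.024,.009),('small',-.275,.009,.094,.022,.008)):
    mm=(abs(P[:,1]-y0)<.035)&(P[:,2]>.012)&(abs(P[:,0]-.52)<.12)
    q=P[mm];cc=C[mm];bl=cc[:,2]>cc[:,0]+40
    w=q[~bl];b=q[bl]
    # iterate axis
    ctr=w[:,:2].mean(0);ax=b[:,:2].mean(0)-ctr;ax/=np.linalg.norm(ax)
    for it in range(5):
        no=np.array([-ax[1],ax[0]]);s=(w[:,:2]-ctr)@ax;tt=(w[:,:2]-ctr)@no
        # slices: mid of extremes
        S=[];M=[]
        for s0 in np.arange(-.036,.037,.006):
            z=(abs(s-s0)<.003)&(abs(tt)<R*1.35)
            if z.sum()>10: S.append(s0);M.append((np.percentile(tt[z],3)+np.percentile(tt[z],97))/2)
        a,b0=np.polyfit(S,M,1);ctr=ctr+no*b0;ax=ax+a*no;ax/=np.linalg.norm(ax)
    no=np.array([-ax[1],ax[0]])
    s=(w[:,:2]-ctr)@ax;sb=(b[:,:2]-ctr)@ax
    foot=np.percentile(s,0.7);cap0=np.percentile(sb,2);cap1=np.percentile(sb,99)
    ba=abs(s)<.03;ztop=np.percentile(w[ba,2],90)
    c1=ctr+ax*(cap0-L/2);c2=ctr+ax*(foot+ft+L/2);c3=ctr+ax*(cap1-cp-L/2)
    print(n,"yaw",np.degrees(np.arctan2(ax[1],ax[0])),"by cap edge",c1,"by foot",c2,"by cap end",c3,"ztop",ztop,"->axis z",ztop-R,"width",np.ptp(np.percentile(((w[:,:2]-ctr)@no)[ba],[2,98])))
E
python3 fittube.py tray1
python3 -c "
import cv2;i=cv2.imread('pics/w_tray1.png')[0:230,175:475];cv2.imwrite('pics/tray1c.png',cv2.resize(i,None,fx=2.5,fy=2.5,interpolation=2))"
```

```text
floor z 0.0023992667630399686
large yaw 6.590025801910133 by cap edge [ 0.5318 -0.3672] by foot [ 0.5326 -0.3671] by cap end [ 0.5313 -0.3672] ztop 0.035629914731104266 ->axis z 0.020629914731104267 width 0.027465098529184072
mid yaw 7.785362903519332 by cap edge [ 0.4844 -0.1915] by foot [ 0.485  -0.1914] by cap end [ 0.4838 -0.1916] ztop 0.029521280027749154 ->axis z 0.017521280027749154 width 0.0221796705353713
small yaw 0.5378840193761244 by cap edge [ 0.5059 -0.2784] by foot [ 0.5065 -0.2784] by cap end [ 0.5054 -0.2785] ztop 0.023737485975334125 ->axis z 0.014737485975334126 width 0.017186431990715987
```

View pics/tray1c.png

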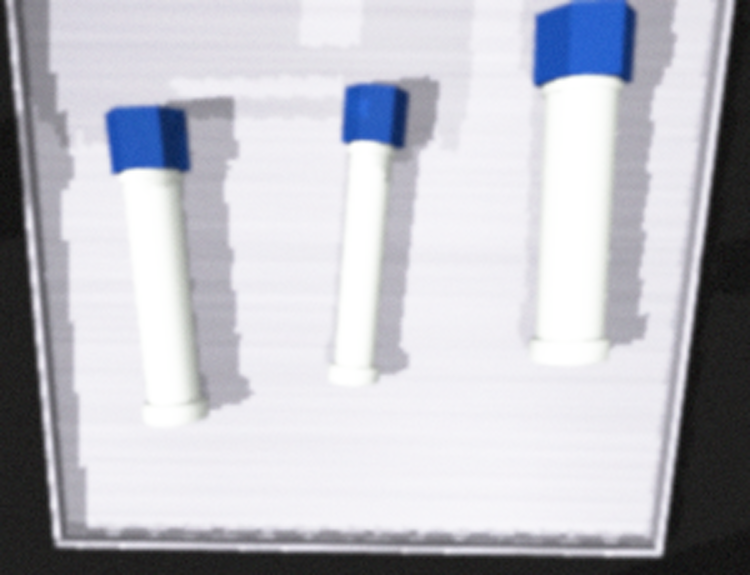

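Three tubes lie in the tray: mid at px (240,105), small at (320,95), large at (406,75), all white with blue caps. Measured barrel widths are 22, 17 and 27 mm, and axis heights of 17.5, 14.7 and 20.6 mm agree with the text. The red tubes at (265,295) and (545,205) are outside the tray and stay put. I'll grasp the large tube first.

```bash
python3 go.py 0.532 -0.367 0.06 6.6;python3 go.py 0.532 -0.367 0.006 6.6
```

```text
t 4.0 tcp [ 0.4301 -0.2781  0.2497] rot [-1.7998e+02  3.0000e-02  5.2100e+00] w 0.0878 F [-0.2 -0.6 -0.7]
slide [0.0935 0.0979 0.1896] ideal [0.0934 0.0978 0.1897] roll -1.39 dist 0.233
t 4.0 tcp [ 0.4301 -0.2781  0.2497] rot [-1.7998e+02  3.0000e-02  5.2100e+00] w 0.0878 F [-0.2 -0.6 -0.7]
slide [0.0935 0.0979 0.2436] ideal [0.0934 0.0978 0.2437] roll -1.39 dist 0.279
```

Call:
apply_moves --commands '[{"grip": 0, "slide": [0.0935, 0.098, 0.19], "roll": -1.4}, {"grip": 0, "slide": [0.0935, 0.098, 0.19], "roll": -1.4}, {"grip": 0, "slide": [0.0935, 0.098, 0.19], "roll": -1.4}, {"grip": 0, "slide": [0.0935, 0.098, 0.19], "roll": -1.4}, {"grip": 0, "slide": [0.0935, 0.098, 0.215], "roll": -1.4}]'

```text
time_s: 4.62
tcp_pos: [0.5335, -0.3665, 0.0327]
eef_rot: [-180.0, 0.1, 6.7]
contact_force: [-0.4, -1.0, 0.9]
gripper_width: 0.0878
```

```bash
python3 go.py 0.532 -0.367 0.006 6.6
```

```text
t 4.625 tcp [ 0.5335 -0.3665  0.0327] rot [-1.7997e+02  8.0000e-02  6.7300e+00] w 0.0878 F [-0.4 -1.   0.9]
slide [-0.0016  0.0004  0.0267] ideal [-0.0016  0.0003  0.0267] roll 0.13 dist 0.027
```

Call:
apply_moves --commands '[{"grip": 0, "slide": [-0.001, 0, 0.0265], "roll": 0}, {"grip": 0, "slide": [-0.001, 0, 0.0265], "roll": 0}, {"grip": 1, "slide": [-0.001, 0, 0.0265], "roll": 0}, {"grip": 1, "slide": [-0.001, 0, 0.0265], "roll": 0}, {"grip": 1, "slide": [-0.001, 0, 0.0265], "roll": 0}]' --grip_force 40

```text
time_s: 5.25
tcp_pos: [0.5315, -0.3682, 0.0094]
eef_rot: [179.9, -0.1, 6.6]
contact_force: [-0.6, 0.1, -0.3]
gripper_width: 0.063
```

Call:
apply_moves --commands '[{"grip": 1, "slide": [0, 0, 0.002], "roll": 0}, {"grip": 1, "slide": [0, 0, 0.002], "roll": 0}, {"grip": 1, "slide": [0, 0, 0.002], "roll": 0}, {"grip": 1, "slide": [0, 0, 0.002], "roll": 0}, {"grip": 1, "slide": [0, 0, 0.002], "roll": 0}]'

```text
time_s: 5.88
tcp_pos: [0.5308, -0.3682, 0.0064]
eef_rot: [-180.0, 0.0, 6.6]
contact_force: [0.3, -0.5, 0.5]
gripper_width: 0.0291
```

```bash
python3 go.py 0.5183 0.1886 0.22 -7.2
```

```text
t 5.875 tcp [ 0.5308 -0.3682  0.0064] rot [-1.8e+02  1.0e-02  6.6e+00] w 0.0291 F [ 0.3 -0.5  0.5]
slide [ 0.0516 -0.5545 -0.2136] ideal [ 0.0516 -0.5545 -0.2136] roll 13.8 dist 0.596
```

Call:
apply_moves --commands '[{"grip": 1, "slide": [0, 0, -0.06], "roll": 0}, {"grip": 1, "slide": [0, 0, -0.12], "roll": 0}, {"grip": 1, "slide": [0.015, -0.05, -0.15], "roll": 6}, {"grip": 1, "slide": [0.026, -0.107, -0.17], "roll": 13.8}, {"grip": 1, "slide": [0.03, -0.167, -0.18], "roll": 13.8}]'

```text
time_s: 6.5
tcp_pos: [0.5421, -0.1974, 0.1878]
eef_rot: [-180.0, -0.1, -7.3]
contact_force: [0.0, -0.3, -0.3]
gripper_width: 0.0292
```

```bash
python3 go.py 0.5183 0.1886 0.19 -7.2
```

```text
t 6.5 tcp [ 0.5421 -0.1974  0.1878] rot [-1.80e+02 -1.20e-01 -7.34e+00] w 0.0292 F [ 0.  -0.3 -0.3]
slide [-0.0729 -0.3798 -0.0024] ideal [-0.0729 -0.3798 -0.0022] roll -0.14 dist 0.387
```

Call:
apply_moves --commands '[{"grip": 1, "slide": [-0.073, -0.38, -0.002], "roll": 0}, {"grip": 1, "slide": [-0.073, -0.38, -0.002], "roll": 0}, {"grip": 1, "slide": [-0.073, -0.38, -0.002], "roll": 0}, {"grip": 1, "slide": [-0.073, -0.38, -0.002], "roll": 0}, {"grip": 1, "slide": [-0.073, -0.38, -0.002], "roll": 0}]'

```text
time_s: 7.12
tcp_pos: [0.5209, 0.1151, 0.1884]
eef_rot: [-180.0, -0.0, -7.2]
contact_force: [2.7, -0.2, -0.6]
gripper_width: 0.0291
```

```bash
python3 go.py 0.5183 0.1886 0.19 -7.2
```

```text
t 7.125 tcp [0.5209 0.1151 0.1884] rot [-1.7997e+02 -3.0000e-02 -7.1900e+00] w 0.0291 F [ 2.7 -0.2 -0.6]
slide [-0.0117 -0.0726 -0.0016] ideal [-0.0117 -0.0726 -0.0016] roll 0.01 dist 0.074
```

Call:
apply_moves --commands '[{"grip": 1, "slide": [-0.0117, -0.0726, -0.001], "roll": 0}, {"grip": 1, "slide": [-0.0117, -0.0726, -0.001], "roll": 0}, {"grip": 1, "slide": [-0.0117, -0.0726, -0.001], "roll": 0}]'

```text
time_s: 7.5
tcp_pos: [0.5185, 0.1871, 0.1888]
eef_rot: [180.0, 0.0, -7.1]
contact_force: [-0.0, -0.8, -0.7]
gripper_width: 0.0288
```

```bash
python3 wr.py pl1; python3 go.py 0.5183 0.1886 0.19 -7.2; python3 - <<'E'
from h import *
p,d=capture("side");cv2.imwrite("pics/side1.png",cv2.resize(p[80:240,180:340],None,fx=4,fy=4,interpolation=2)[:,:,::-1])
p,d=capture("scene");cv2.imwrite("pics/scene1.png",cv2.resize(p[160:320,320:520],None,fx=3,fy=3,interpolation=2)[:,:,::-1])
E
```

```text
7.5 [0.51853309 0.18710585 0.18878809] [ 1.79978170e+02  2.83834460e-02 -7.10274938e+00]
t 7.55 tcp [0.5186 0.1862 0.1888] rot [ 1.7997e+02  3.0000e-02 -7.1800e+00] w 0.0288 F [-0.1 -0.3 -1. ]
slide [-0.0006 -0.0024 -0.0012] ideal [-0.0006 -0.0024 -0.0012] roll 0.02 dist 0.003
```

View pics/w_pl1.png

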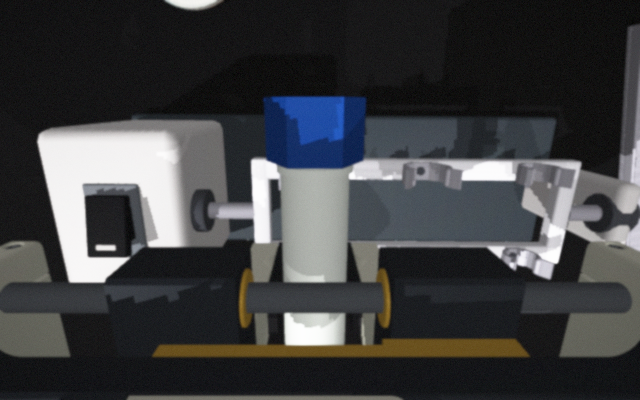

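View pics/scene1.png

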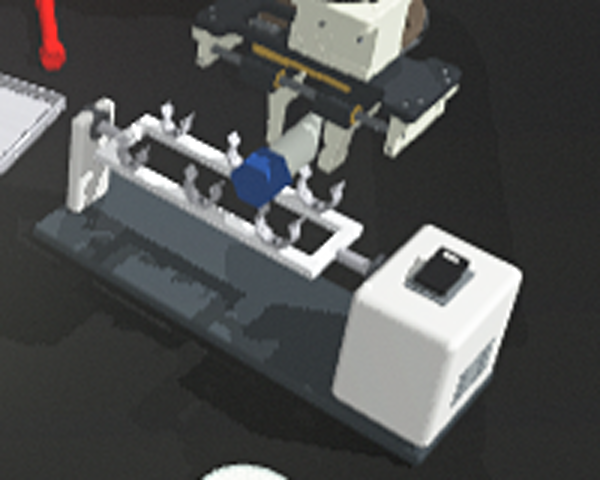

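```bash
cat > held.py <<'E'
import sys
from h import *
np.set_printoptions(precision=4,suppress=True)
k,R,y0,L=sys.argv[1],float(sys.argv[2]),float(sys.argv[3]),float(sys.argv[4])
f=np.load(f"w_{k}.npz");p,d=f['p'],f['d'];c=dict(mtx=f['mtx'],R=f['R'],t=f['t'])
yaw=np.radians(-7.235);X=np.array([np.cos(yaw),np.sin(yaw)]);Y=np.array([-X[1],X[0]]);O=np.array([.5089,.1142])
m=np.zeros(d.shape,bool);m[:243]=True
P=cloud("wrist",m,d,c);C=p[m&(d>0)].astype(int)
Q=np.c_[(P[:,:2]-O)@X,(P[:,:2]-O)@Y,P[:,2]]
h=(Q[:,2]>.17)&(abs(Q[:,1]-y0)<.03)
bl=C[:,2]>C[:,0]+40
w=Q[h&~bl];b=Q[h&bl]
print("blue x",np.percentile(b[:,0],[2,98]),"=> centre x",np.percentile(b[:,0],2)-L/2)
for x0 in np.arange(.015,.06,.008):
    z=w[abs(w[:,0]-x0)<.004]
    if len(z)>20: print("x",round(x0,3),len(z),"y mid",np.percentile(z[:,1],[3,97]).mean(),"ztop",np.percentile(z[:,2],92),"axis z",np.percentile(z[:,2],92)-R)
# clips
for yy in(-.075,0,.075):
    z=Q[(Q[:,2]>.122)&(Q[:,2]<.155)&(abs(Q[:,0]-.032)<.012)&(abs(Q[:,1]-yy)<.032)]
    if len(z)>30: print("clip",yy,len(z),np.percentile(z[:,1],[2,98]).mean(),np.ptp(z[:,1]),np.median(z[:,0]),z[:,2].max())
T=Q[(Q[:,2]>.130)&(Q[:,2]<.138)&(Q[:,1]>.14)&(Q[:,1]<.27)]
print("housing",np.percentile(T,[1,99],axis=0))
K=Q[(C.max(1)<70)&(Q[:,2]>.133)&(Q[:,1]>.17)&(Q[:,1]<.24)&(abs(Q[:,0])<.05)]
if len(K): print("rocker",len(K),np.percentile(K,[3,97],axis=0))
E
python3 held.py pl1 .015 .075 .104;sed 's/.17)&(abs/.9)\&(abs/' held.py >/dev/null; python3 - <<'E'
E
```

```text
blue x [0.0542 0.0787] => centre x 0.0021937776723970973
x 0.015 22 y mid 0.07315556260442055 ztop 0.21040073470781048 axis z 0.1954007347078105
x 0.023 923 y mid 0.07316274570337844 ztop 0.21777488682043572 axis z 0.2027748868204357
x 0.031 1215 y mid 0.07316640870511876 ztop 0.21791336230861294 axis z 0.20291336230861295
x 0.039 1276 y mid 0.07320194227384966 ztop 0.21783012963639664 axis z 0.20283012963639663
x 0.047 1291 y mid 0.07320294951473136 ztop 0.21853390390374355 axis z 0.20353390390374354
x 0.055 415 y mid 0.07296733145265044 ztop 0.22034214249771414 axis z 0.20534214249771415
clip -0.075 872 -0.07460939364772315 0.030924874028048575 0.031871684006202716 0.1410374534976103
clip 0 759 7.74410231198109e-05 0.0348727549895409 0.032469327784571914 0.14593714369903588
housing [[-0.0135  0.1618  0.1305]
 [ 0.059   0.2466  0.137 ]]
rocker 2234 [[-0.0077  0.1919  0.1374]
 [ 0.0204  0.2157  0.1493]]
```

The held tube is level and aligned. It sits 1.8 mm short in rotator y and 2 mm long in x, so I correct both while descending.

Call:
apply_moves --commands '[{"grip": 1, "slide": [-0.0015, -0.002, 0.03], "roll": 0}, {"grip": 1, "slide": [-0.0015, -0.002, 0.045], "roll": 0}, {"grip": 1, "slide": [-0.0015, -0.002, 0.045], "roll": 0}, {"grip": 1, "slide": [-0.0015, -0.002, 0.045], "roll": 0}]' --grip_force 60

```text
time_s: 8.15
tcp_pos: [0.5183, 0.1886, 0.1448]
eef_rot: [-180.0, -0.1, -7.2]
contact_force: [0.6, -0.6, -0.7]
gripper_width: 0.0286
```

```bash
python3 go.py 0.5183 0.1886 0.1187 -7.2;python3 wr.py pl1b;sed 's/>.17)/>.148)/' held.py >held2.py; python3 held2.py pl1b .015 .075 .104
```

```text
t 8.15 tcp [0.5183 0.1886 0.1448] rot [-1.7998e+02 -5.0000e-02 -7.2200e+00] w 0.0286 F [ 0.6 -0.6 -0.7]
slide [-0.     -0.      0.0261] ideal [-0.     -0.      0.0261] roll -0.02 dist 0.026
8.15 [0.51829991 0.18855548 0.14482393] [-1.79980207e+02 -5.02079611e-02 -7.21670607e+00]
blue x [0.0537 0.0782] => centre x 0.0016585295084632842
x 0.015 36 y mid 0.07448807030673803 ztop 0.1678223431313815 axis z 0.1528223431313815
x 0.023 997 y mid 0.07448203509987303 ztop 0.17386457011937476 axis z 0.15886457011937477
x 0.031 1394 y mid 0.07489686951758698 ztop 0.1739955977549975 axis z 0.1589955977549975
x 0.039 1357 y mid 0.07494010755216779 ztop 0.1740021948718164 axis z 0.15900219487181638
x 0.047 1320 y mid 0.07450074566923734 ztop 0.17466905922907594 axis z 0.15966905922907593
x 0.055 296 y mid 0.0743379900501792 ztop 0.17673592580659242 axis z 0.1617359258065924
clip -0.075 1493 -0.07437591321248006 0.03241849685128514 0.031667016381216134 0.14149533119459887
clip 0 1313 0.00022150283653487972 0.03541515644001361 0.03255715924485025 0.1460712720444202
clip 0.075 417 0.07496772127297123 0.0399952767454192 0.03323723093032638 0.15093356860411497
housing [[0.0052 0.1616 0.1305]
 [0.059  0.2397 0.1371]]
rocker 1528 [[0.009  0.1917 0.1368]
 [0.0208 0.2155 0.1461]]
```

Call:
apply_moves --commands '[{"grip": 1, "slide": [0, 0, 0.008], "roll": 0}, {"grip": 1, "slide": [0, 0, 0.013], "roll": 0}, {"grip": 1, "slide": [0, 0, 0.018], "roll": 0}, {"grip": 1, "slide": [0, 0, 0.022], "roll": 0}, {"grip": 1, "slide": [0, 0, 0.025], "roll": 0}]'

```text
time_s: 8.82
tcp_pos: [0.5181, 0.1891, 0.1192]
eef_rot: [-179.9, -0.1, -7.2]
contact_force: [0.5, 1.2, -3.1]
gripper_width: 0.0288
```

```bash
python3 go.py 0.5183 0.1886 0.1187 -7.2
```

```text
t 8.825 tcp [0.5181 0.1891 0.1192] rot [-1.7993e+02 -6.0000e-02 -7.2000e+00] w 0.0288 F [ 0.5  1.2 -3.1]
slide [0.0002 0.0004 0.0005] ideal [0.0002 0.0004 0.0005] roll 0.0 dist 0.001
```

Call:
apply_moves --commands '[{"grip": 1, "slide": [0, 0, 0.001], "roll": 0}, {"grip": 0.4, "slide": [0, 0, 0.001], "roll": 0}, {"grip": 0.4, "slide": [0, 0, 0.001], "roll": 0}, {"grip": 0.4, "slide": [0, 0, 0.0], "roll": 0}, {"grip": 0.4, "slide": [0, 0, -0.002], "roll": 0}]'

```text
time_s: 9.45
tcp_pos: [0.5175, 0.1886, 0.1209]
eef_rot: [180.0, 0.0, -7.2]
contact_force: [-0.5, -1.0, 0.4]
gripper_width: 0.0524
```

```bash
python3 go.py 0.44 0.06 0.24 -7.2
```

```text
t 9.45 tcp [0.5175 0.1886 0.1209] rot [ 1.7998e+02  2.0000e-02 -7.2000e+00] w 0.0524 F [-0.5 -1.   0.4]
slide [-0.0608  0.1373 -0.119 ] ideal [-0.0608  0.1373 -0.1191] roll 0.0 dist 0.192
```

Call:
apply_moves --commands '[{"grip": 0.4, "slide": [0, 0, -0.05], "roll": 0}, {"grip": 0.2, "slide": [-0.015, 0.025, -0.1], "roll": 0}, {"grip": 0, "slide": [-0.061, 0.08, -0.119], "roll": 0}, {"grip": 0, "slide": [-0.061, 0.137, -0.119], "roll": 0}, {"grip": 0, "slide": [-0.061, 0.137, -0.119], "roll": 0}]'

```text
time_s: 10.07
tcp_pos: [0.4386, 0.058, 0.2412]
eef_rot: [-179.9, -0.1, -7.3]
contact_force: [0.5, 0.5, 1.0]
gripper_width: 0.0853
```

```bash
python3 wr.py af1; cat > seat.py <<'E'
import sys
from h import *
np.set_printoptions(precision=4,suppress=True)
k=sys.argv[1]
f=np.load(f"w_{k}.npz");p,d=f['p'],f['d'];c=dict(mtx=f['mtx'],R=f['R'],t=f['t'])
yaw=np.radians(-7.235);X=np.array([np.cos(yaw),np.sin(yaw)]);Y=np.array([-X[1],X[0]]);O=np.array([.5089,.1142])
m=np.zeros(d.shape,bool);m[:240]=True
P=cloud("wrist",m,d,c);C=p[m&(d>0)].astype(int);bl=C[:,2]>C[:,0]+40
Q=np.c_[(P[:,:2]-O)@X,(P[:,:2]-O)@Y,P[:,2]]
bar=Q[(abs(abs(Q[:,0])-.032)<.006)&(abs(Q[:,1])<.1)&(Q[:,2]>.108)&(Q[:,2]<.12)];print("bar z",np.median(bar[:,2]) if len(bar) else None)
for n,y0,R,zs,L in(('large',.075,.015,.133,.104),('mid',0,.012,.130,.099),('small',-.075,.009,.127,.094)):
    h=(Q[:,2]>.118)&(Q[:,2]<.17)&(abs(Q[:,1]-y0)<R+.012)&(abs(Q[:,0])<.09)
    b=Q[h&bl]
    if len(b)<20: print(n,"none");continue
    w=Q[h&~bl]
    for x0 in(-.045,-.03,-.015,0,.015,.045):
        z=w[(abs(w[:,0]-x0)<.004)&(abs(w[:,1]-y0)<R+.003)]
        if abs(abs(x0)-.032)<.007: continue
        if len(z)>15: print(n,"x",x0,"y",np.percentile(z[:,1],[3,97]).mean()-y0,"dz",np.percentile(z[:,2],92)-R-zs,len(z))
    print(n,"blue x",np.percentile(b[:,0],[2,98]),"centre x",np.percentile(b[:,0],2)-L/2)
E
python3 seat.py af1; python3 go.py 0.4847 -0.1915 0.10 7.8
```

```text
10.075 [0.43864349 0.05798965 0.24115681] [-1.79914944e+02 -9.11818436e-02 -7.31970466e+00]
bar z 0.11461880204683977
large x -0.045 y -0.002475884289033739 dz -0.000626836064074543 421
large x -0.015 y -0.002531131672569867 dz -0.0005490047950259536 466
large x 0 y -0.0026059283382136728 dz -0.000520843314016306 482
large x 0.015 y -0.0025209972155375987 dz -0.000519595664010164 535
large x 0.045 y -0.002717908561569657 dz -0.0003724546724783173 597
large blue x [0.0526 0.0777] centre x 0.0005992057692690289
mid none
small none
t 10.125 tcp [0.4394 0.0589 0.2409] rot [-1.7992e+02 -9.0000e-02 -7.3100e+00] w 0.0863 F [ 0.9 -0.2  0. ]
slide [0.0765 0.2428 0.1407] ideal [0.0768 0.2426 0.1409] roll -15.11 dist 0.291
```

View pics/w_af1.png

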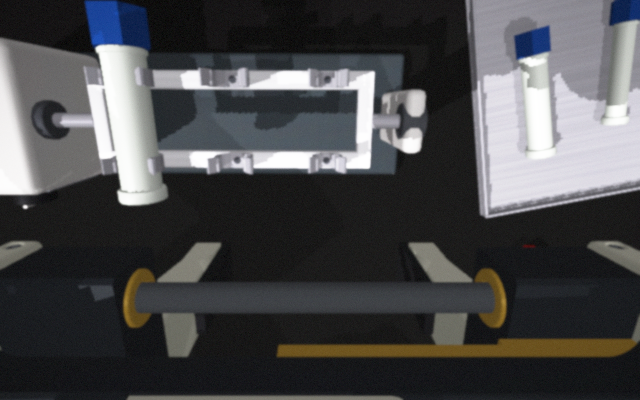

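The large tube is seated (dz −0.5 mm, level). The mid tube is close to the tray rim, so I descend on it with the fingers half open.

Call:
apply_moves --commands '[{"grip": 0.5, "slide": [0.077, 0.243, 0.14], "roll": -15.1}, {"grip": 0.5, "slide": [0.077, 0.243, 0.14], "roll": -15.1}, {"grip": 0.5, "slide": [0.077, 0.243, 0.14], "roll": -15.1}, {"grip": 0.5, "slide": [0.077, 0.243, 0.14], "roll": -15.1}, {"grip": 0.5, "slide": [0.077, 0.243, 0.14], "roll": -15.1}]'

```text
time_s: 10.75
tcp_pos: [0.4865, -0.1918, 0.0982]
eef_rot: [-180.0, 0.1, 7.9]
contact_force: [1.0, 1.0, 0.7]
gripper_width: 0.0458
```

```bash
python3 go.py 0.4845 -0.1915 0.006 7.8
```

```text
t 10.75 tcp [ 0.4865 -0.1918  0.0982] rot [-1.7999e+02  8.0000e-02  7.8900e+00] w 0.0458 F [1.  1.  0.7]
slide [-0.0018 -0.0006  0.0922] ideal [-0.002  -0.0006  0.0922] roll 0.09 dist 0.092
```

Call:
apply_moves --commands '[{"grip": 0.5, "slide": [-0.001, -0.0005, 0.06], "roll": 0}, {"grip": 0.5, "slide": [-0.001, -0.0005, 0.092], "roll": 0}, {"grip": 0.5, "slide": [-0.001, -0.0005, 0.092], "roll": 0}, {"grip": 1, "slide": [-0.001, -0.0005, 0.092], "roll": 0}, {"grip": 1, "slide": [-0.001, -0.0005, 0.092], "roll": 0}]' --grip_force 40

```text
time_s: 11.38
tcp_pos: [0.4854, -0.1896, 0.0082]
eef_rot: [180.0, -0.0, 7.9]
contact_force: [0.1, -0.6, 0.6]
gripper_width: 0.029
```

```bash
python3 go.py 0.4845 -0.1915 0.006 7.8
```

```text
t 11.375 tcp [ 0.4854 -0.1896  0.0082] rot [ 1.80e+02 -2.00e-02  7.93e+00] w 0.029 F [ 0.1 -0.6  0.6]
slide [-0.0012  0.0018  0.0022] ideal [-0.0012  0.0018  0.0022] roll 0.13 dist 0.003
```

Call:
apply_moves --commands '[{"grip": 1, "slide": [0, 0.001, 0.0015], "roll": 0}, {"grip": 1, "slide": [0, 0.001, 0.0015], "roll": 0}, {"grip": 1, "slide": [0, 0.001, 0.0015], "roll": 0}, {"grip": 1, "slide": [0, 0.001, -0.03], "roll": 0}, {"grip": 1, "slide": [0, 0.001, -0.08], "roll": 0}]'

```text
time_s: 12.0
tcp_pos: [0.4838, -0.1907, 0.0879]
eef_rot: [-180.0, 0.2, 7.9]
contact_force: [1.1, -0.4, -0.5]
gripper_width: 0.0229
```

```bash
python3 go.py 0.5089 0.1142 0.19 -7.2
```

```text
t 12.0 tcp [ 0.4838 -0.1907  0.0879] rot [-179.96    0.18    7.9 ] w 0.0229 F [ 1.1 -0.4 -0.5]
slide [ 0.0665 -0.2986 -0.1021] ideal [ 0.0668 -0.2986 -0.1021] roll 15.1 dist 0.323
```

Call:
apply_moves --commands '[{"grip": 1, "slide": [0.005, -0.01, -0.06], "roll": 2}, {"grip": 1, "slide": [0.015, -0.05, -0.1], "roll": 9}, {"grip": 1, "slide": [0.0665, -0.2985, -0.102], "roll": 15.1}, {"grip": 1, "slide": [0.0665, -0.2985, -0.102], "roll": 15.1}, {"grip": 1, "slide": [0.0665, -0.2985, -0.102], "roll": 15.1}]'

```text
time_s: 12.62
tcp_pos: [0.5052, 0.0497, 0.1903]
eef_rot: [-179.9, -0.1, -7.2]
contact_force: [1.8, 0.4, 0.3]
gripper_width: 0.0228
```

```bash
python3 go.py 0.5089 0.1142 0.19 -7.2
```

```text
t 12.625 tcp [0.5052 0.0497 0.1903] rot [-1.7994e+02 -8.0000e-02 -7.2100e+00] w 0.0228 F [1.8 0.4 0.3]
slide [-0.0044 -0.0644  0.0003] ideal [-0.0044 -0.0644  0.0003] roll -0.01 dist 0.065
```

Call:
apply_moves --commands '[{"grip": 1, "slide": [-0.0044, -0.0645, 0], "roll": 0}, {"grip": 1, "slide": [-0.0044, -0.0645, 0], "roll": 0}, {"grip": 1, "slide": [-0.0044, -0.0645, 0.02], "roll": 0}, {"grip": 1, "slide": [-0.0044, -0.0645, 0.04], "roll": 0}, {"grip": 1, "slide": [-0.0044, -0.0645, 0.04], "roll": 0}]' --grip_force 60

```text
time_s: 13.25
tcp_pos: [0.508, 0.1112, 0.1484]
eef_rot: [179.9, 0.1, -7.2]
contact_force: [-0.2, -0.1, -0.5]
gripper_width: 0.0227
```

```bash
python3 wr.py pl2;python3 go.py 0.5089 0.1142 0.1187 -7.2; python3 held2.py pl2 .012 .0 .099
```

```text
13.25 [0.50800076 0.11118114 0.14842932] [ 1.79907825e+02  1.39451572e-01 -7.24032352e+00]
t 13.3 tcp [0.5088 0.1115 0.1495] rot [ 1.7995e+02  5.0000e-02 -7.2300e+00] w 0.0226 F [ 0.   0.7 -0.1]
slide [-0.0002 -0.0027  0.0308] ideal [-0.0003 -0.0027  0.0308] roll -0.03 dist 0.031
blue x [0.048  0.0714] => centre x -0.0014900549646186673
x 0.015 242 y mid -0.003534971827883412 ztop 0.16985686429310357 axis z 0.15785686429310355
x 0.023 874 y mid -0.0035501768183571467 ztop 0.17024734493222096 axis z 0.15824734493222095
x 0.031 910 y mid -0.0035508081058861483 ztop 0.17018613013930525 axis z 0.15818613013930524
x 0.039 942 y mid -0.0035847012856613752 ztop 0.17017886109885041 axis z 0.1581788610988504
x 0.047 485 y mid -0.003404069737903446 ztop 0.17157403487561504 axis z 0.15957403487561503
clip -0.075 990 -0.0748852710721486 0.0307848653768159 0.03214356864182368 0.14143653274871107
clip 0 440 -3.078014388555733e-05 0.03486004385004964 0.032405469321322086 0.14594172909309067
clip 0.075 3645 0.07460404007128538 0.040929460692330534 0.03301535708386437 0.1506875299739117
housing [[0.0026 0.1602 0.1301]
 [0.0442 0.1686 0.135 ]]
```

View pics/w_pl2.png

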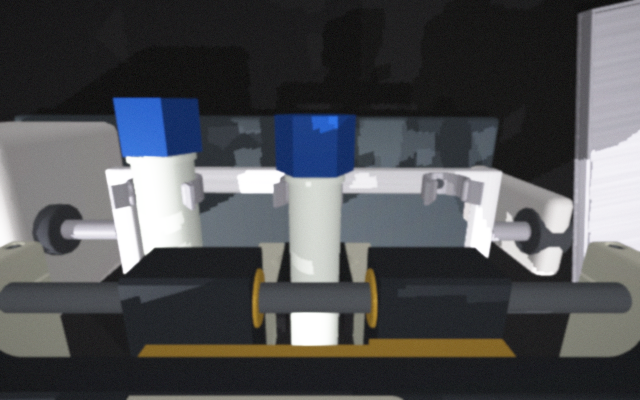

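Call:
apply_moves --commands '[{"grip": 1, "slide": [0.001, -0.0034, 0], "roll": 0}, {"grip": 1, "slide": [0.001, -0.0034, 0.008], "roll": 0}, {"grip": 1, "slide": [0.001, -0.0034, 0.014], "roll": 0}, {"grip": 1, "slide": [0.001, -0.0034, 0.02], "roll": 0}, {"grip": 1, "slide": [0.001, -0.0034, 0.024], "roll": 0}]'

```text
time_s: 13.92
tcp_pos: [0.5121, 0.115, 0.1273]
eef_rot: [180.0, -0.2, -7.1]
contact_force: [0.1, -5.4, 12.9]
gripper_width: 0.0228
```

```bash
python3 go.py 0.5089 0.1142 0.1205 -7.2
```

```text
t 13.925 tcp [0.5121 0.115  0.1273] rot [179.97  -0.18  -7.13] w 0.0228 F [ 0.1 -5.4 12.9]
slide [-0.0031  0.0012  0.0068] ideal [-0.0031  0.0012  0.0068] roll 0.07 dist 0.008
```

Call:
apply_moves --commands '[{"grip": 1, "slide": [-0.001, 0.001, 0.004], "roll": 0}, {"grip": 1, "slide": [-0.001, 0.001, 0.007], "roll": 0}, {"grip": 1, "slide": [-0.001, 0.001, 0.0075], "roll": 0}, {"grip": 1, "slide": [-0.001, 0.001, 0.0075], "roll": 0}]'

```text
time_s: 14.42
tcp_pos: [0.5099, 0.1146, 0.1195]
eef_rot: [180.0, -0.1, -7.2]
contact_force: [-3.6, -1.6, 16.3]
gripper_width: 0.0226
```

```bash
python3 go.py 0.5089 0.1142 0.1205 -7.2
```

```text
t 14.425 tcp [0.5099 0.1146 0.1195] rot [ 1.80e+02 -7.00e-02 -7.16e+00] w 0.0226 F [-3.6 -1.6 16.3]
slide [-0.0009  0.0006 -0.001 ] ideal [-0.0009  0.0006 -0.001 ] roll 0.04 dist 0.001
```

```bash
python3 wr.py pl2b; python3 seat.py pl2b
```

```text
14.425 [0.50986683 0.11463932 0.11946133] [ 1.79999283e+02 -6.85390819e-02 -7.16104190e+00]
bar z 0.114454915550356
large x 0.015 y -0.014574972522605319 dz -0.01240891029662354 33
large x 0.045 y -0.0029009240589354945 dz -0.00036342435861347333 1383
large blue x [0.0529 0.0777] centre x 0.0008764232199368338
mid x 0.015 y -0.00022603519506329828 dz -0.005548327661110117 28
mid x 0.045 y -4.639430557815821e-05 dz 0.0006115195824718256 863
mid blue x [0.0492 0.0727] centre x -0.0002569995907931305
small none
```

View pics/w_pl2b.png

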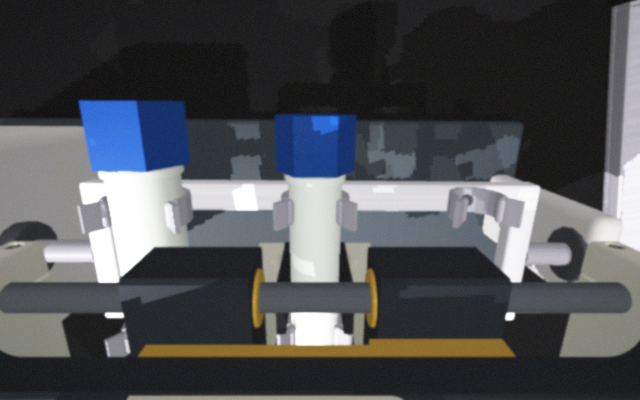

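Mid is in: dz +0.6 mm, y about 0 at the cap side. I release with a small opening and retreat.

Call:
apply_moves --commands '[{"grip": 1, "slide": [0, 0, 0.0], "roll": 0}, {"grip": 0.5, "slide": [0, 0, -0.001], "roll": 0}, {"grip": 0.5, "slide": [0, 0, -0.002], "roll": 0}, {"grip": 0.5, "slide": [0, 0, -0.003], "roll": 0}, {"grip": 0.5, "slide": [0, 0, -0.05], "roll": 0}]'

```text
time_s: 15.1
tcp_pos: [0.5072, 0.1136, 0.1652]
eef_rot: [179.7, 0.4, -7.2]
contact_force: [0.5, 1.0, 0.6]
gripper_width: 0.0435
```

```bash
python3 go.py 0.43 0.05 0.24 -7.2
```

```text
t 15.1 tcp [0.5072 0.1136 0.1652] rot [179.74   0.37  -7.22] w 0.0435 F [0.5 1.  0.6]
slide [-0.0691  0.0732 -0.074 ] ideal [-0.0686  0.0728 -0.0748] roll -0.02 dist 0.125
```

Call:
apply_moves --commands '[{"grip": 0.5, "slide": [-0.069, 0.073, -0.074], "roll": 0}, {"grip": 0.2, "slide": [-0.069, 0.073, -0.074], "roll": 0}, {"grip": 0.2, "slide": [-0.069, 0.073, -0.074], "roll": 0}]'

```text
time_s: 15.48
tcp_pos: [0.4312, 0.05, 0.2453]
eef_rot: [-179.8, -0.3, -7.2]
contact_force: [0.4, 0.0, -0.3]
gripper_width: 0.0586
```

```bash
python3 wr.py af2; python3 seat.py af2; python3 go.py 0.506 -0.2784 0.1 0.5
```

```text
15.475 [0.43116008 0.0499505  0.24525531] [-179.7753771    -0.29469008   -7.22555135]
bar z 0.11451748485363403
large x -0.045 y -0.0025086700616697294 dz -0.0005871591300564694 422
large x -0.015 y -0.0024876862039048125 dz -0.00047736836949585637 453
large x 0 y -0.0027492150293943612 dz -0.0004029995646853135 473
large x 0.015 y -0.002854022550470403 dz -0.00048041963635764295 519
large x 0.045 y -0.0027481659565002647 dz -0.00036910187522049 595
large blue x [0.0525 0.0755] centre x 0.0004600458077045899
mid x -0.045 y -0.0010554237624595501 dz -0.00031540763501419766 295
mid x -0.015 y -0.0011372150523993197 dz -0.000524841140230603 326
mid x 0 y -0.001228853762370548 dz -0.0003941351292783557 333
mid x 0.015 y -0.0013913427064186443 dz -0.0004487359750646458 358
mid x 0.045 y -0.0013462114676555852 dz 0.0006268549855605599 431
mid blue x [0.0489 0.0724] centre x -0.0006065457172310315
small none
t 15.525 tcp [0.4317 0.0506 0.2437] rot [-179.83   -0.19   -7.22] w 0.0626 F [-0.   0.7  0.3]
slide [0.1146 0.3175 0.1431] ideal [0.1151 0.3171 0.1437] roll -7.72 dist 0.367
```

View pics/w_af2.png

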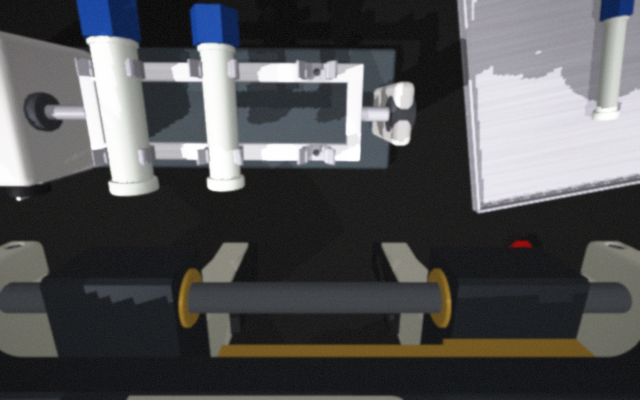

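Both are seated level, and the y offsets grow with viewing angle as expected for an oblique view; I'll recheck from above. Now the small tube.

Call:
apply_moves --commands '[{"grip": 0.4, "slide": [0.115, 0.317, 0.143], "roll": -7.7}, {"grip": 0.4, "slide": [0.115, 0.317, 0.143], "roll": -7.7}, {"grip": 0.4, "slide": [0.115, 0.317, 0.143], "roll": -7.7}, {"grip": 0.4, "slide": [0.115, 0.317, 0.143], "roll": -7.7}, {"grip": 0.4, "slide": [0.115, 0.317, 0.143], "roll": -7.7}]'

```text
time_s: 16.15
tcp_pos: [0.4957, -0.2315, 0.1175]
eef_rot: [-180.0, 0.1, 0.5]
contact_force: [2.0, 0.8, 1.1]
gripper_width: 0.0527
```

```bash
python3 go.py 0.506 -0.2784 0.06 0.5
```

```text
t 16.15 tcp [ 0.4957 -0.2315  0.1175] rot [-1.7998e+02  1.2000e-01  5.2000e-01] w 0.0527 F [2.  0.8 1.1]
slide [0.01   0.047  0.0575] ideal [0.0099 0.047  0.0575] roll 0.02 dist 0.075
```

Call:
apply_moves --commands '[{"grip": 0.4, "slide": [0.01, 0.047, 0.03], "roll": 0}, {"grip": 0.4, "slide": [0.01, 0.047, 0.07], "roll": 0}, {"grip": 0.4, "slide": [0.01, 0.047, 0.11], "roll": 0}, {"grip": 0.4, "slide": [0.01, 0.047, 0.11], "roll": 0}, {"grip": 0.5, "slide": [0.01, 0.047, 0.11], "roll": 0}]' --grip_force 40

```text
time_s: 16.77
tcp_pos: [0.5053, -0.2764, 0.0085]
eef_rot: [-180.0, 0.2, 0.5]
contact_force: [-0.1, 0.1, 0.1]
gripper_width: 0.0473
```

```bash
python3 go.py 0.506 -0.2784 0.0055 0.5
```

```text
t 16.775 tcp [ 0.5053 -0.2764  0.0085] rot [-1.7997e+02  1.6000e-01  5.1000e-01] w 0.0473 F [-0.1  0.1  0.1]
slide [0.0007 0.002  0.003 ] ideal [0.0007 0.002  0.003 ] roll 0.01 dist 0.004
```

Call:
apply_moves --commands '[{"grip": 0.5, "slide": [0.0005, 0.0015, 0.0025], "roll": 0}, {"grip": 1, "slide": [0.0005, 0.0015, 0.0025], "roll": 0}, {"grip": 1, "slide": [0.0005, 0.0015, 0.0025], "roll": 0}, {"grip": 1, "slide": [0.0005, 0.0015, 0.0025], "roll": 0}, {"grip": 1, "slide": [0.0005, 0.0015, 0.0025], "roll": 0}]'

```text
time_s: 17.4
tcp_pos: [0.5063, -0.2781, 0.0078]
eef_rot: [180.0, -0.0, 0.5]
contact_force: [-0.6, 0.0, 0.7]
gripper_width: 0.0169
```

```bash
python3 go.py 0.506 -0.2784 0.0055 0.5
```

```text
t 17.4 tcp [ 0.5063 -0.2781  0.0078] rot [ 1.7999e+02 -2.0000e-02  5.1000e-01] w 0.0169 F [-0.6  0.   0.7]
slide [-0.0003  0.0003  0.0023] ideal [-0.0003  0.0003  0.0023] roll 0.01 dist 0.002
```

Call:
apply_moves --commands '[{"grip": 1, "slide": [0, 0, -0.03], "roll": 0}, {"grip": 1, "slide": [0, 0, -0.085], "roll": 0}, {"grip": 1, "slide": [0, -0.01, -0.14], "roll": 2}, {"grip": 1, "slide": [-0.004, -0.055, -0.18], "roll": 5}, {"grip": 1, "slide": [-0.006, -0.11, -0.185], "roll": 7.7}]' --grip_force 60

```text
time_s: 18.02
tcp_pos: [0.5007, -0.1678, 0.1959]
eef_rot: [-180.0, -0.3, -7.4]
contact_force: [1.2, 1.5, -1.8]
gripper_width: 0.0167
```

```bash
python3 go.py 0.4994 0.0398 0.19 -7.2
```

```text
t 18.025 tcp [ 0.5007 -0.1678  0.1959] rot [-179.98   -0.35   -7.39] w 0.0167 F [ 1.2  1.5 -1.8]
slide [-0.028  -0.2057  0.0058] ideal [-0.028  -0.2057  0.0059] roll -0.19 dist 0.208
```

Call:
apply_moves --commands '[{"grip": 1, "slide": [-0.028, -0.206, 0.006], "roll": 0}, {"grip": 1, "slide": [-0.028, -0.206, 0.006], "roll": 0}, {"grip": 1, "slide": [-0.028, -0.206, 0.006], "roll": 0}, {"grip": 1, "slide": [-0.028, -0.206, 0.006], "roll": 0}, {"grip": 1, "slide": [-0.028, -0.206, 0.03], "roll": 0}]'

```text
time_s: 18.65
tcp_pos: [0.4985, 0.0421, 0.1639]
eef_rot: [-179.9, -0.2, -7.0]
contact_force: [0.2, -0.2, -1.1]
gripper_width: 0.0162
```

```bash
python3 go.py 0.4994 0.0398 0.152 -7.2
```

```text
t 18.65 tcp [0.4985 0.0421 0.1639] rot [-179.88   -0.21   -7.01] w 0.0162 F [ 0.2 -0.2 -1.1]
slide [0.0012 0.0022 0.0119] ideal [0.0012 0.0021 0.0119] roll 0.19 dist 0.012
```

Call:
apply_moves --commands '[{"grip": 1, "slide": [0.001, 0.002, 0.012], "roll": 0.2}, {"grip": 1, "slide": [0.001, 0.002, 0.012], "roll": 0.2}]'

```text
time_s: 18.9
tcp_pos: [0.4975, 0.0369, 0.1498]
eef_rot: [179.9, 0.1, -7.4]
contact_force: [-0.4, -0.6, -0.8]
gripper_width: 0.0163
```

```bash
python3 wr.py pl3;python3 go.py 0.4994 0.0398 0.12 -7.2; sed -i 's/.148)/.146)/' held2.py; python3 held2.py pl3 .009 -.075 .094
```

```text
18.9 [0.4974573  0.03690554 0.14979009] [ 1.79934772e+02  9.90173277e-02 -7.43908332e+00]
t 18.95 tcp [0.4981 0.037  0.1505] rot [ 1.7997e+02  3.0000e-02 -7.4400e+00] w 0.0164 F [-0.2 -0.7 -0.4]
slide [ 0.001  -0.0029  0.0305] ideal [ 0.001  -0.0029  0.0305] roll -0.24 dist 0.031
blue x [0.0452 0.0665] => centre x -0.0018450446625728478
x 0.015 450 y mid -0.0784113610222302 ztop 0.16538776510018452 axis z 0.1563877651001845
x 0.023 625 y mid -0.07864878270188215 ztop 0.16557137382528703 axis z 0.15657137382528702
x 0.031 650 y mid -0.07866443966334899 ztop 0.16558883421438828 axis z 0.15658883421438827
x 0.039 681 y mid -0.07845329351315292 ztop 0.16642775713593833 axis z 0.15742775713593832
x 0.047 123 y mid -0.07769365644056739 ztop 0.16851211999124807 axis z 0.15951211999124806
clip -0.075 417 -0.07507366976101941 0.029773265762402516 0.03163674529043535 0.1411876136535029
clip 0 2864 -0.00044686658163761543 0.0361632468564243 0.03278701983099448 0.1458649380996115
clip 0.075 3104 0.06611555802641705 0.026432329018974902 0.03230985984959716 0.150433718795742Traceback (most recent call last):
  File "held2.py", line 22, in <module>
    print("housing",np.percentile(T,[1,99],axis=0))
                    ~~~~~~~~~~~~~^^^^^^^^^^^^^^^^^
    return _quantile_unchecked(
        a, q, axis, out, overwrite_input, method, keepdims, weights)
    return _ureduce(a,
                    func=_quantile_ureduce_func,
    ...<5 lines>...
                    overwrite_input=overwrite_input,
                    method=method)
    r = func(a, **kwargs)
    result = _quantile(arr,
                       quantiles=q,
    ...<2 lines>...
                       out=out,
                       weights=wgt)
    slices_having_nans = np.isnan(arr[-1, ...])
                                  ~~~^^^^^^^^^
IndexError: index -1 is out of bounds for axis 0 with size 0
```

View pics/w_pl3.png

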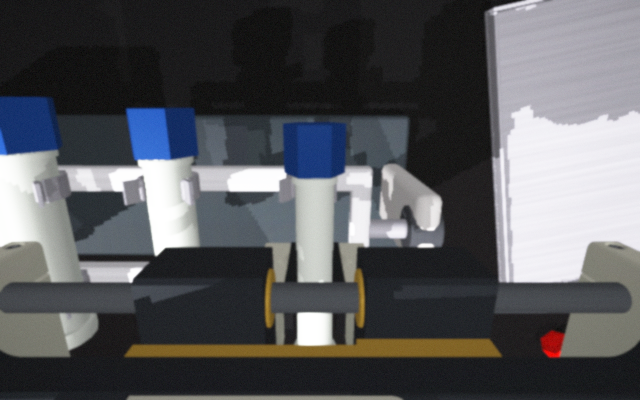

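Call:
apply_moves --commands '[{"grip": 1, "slide": [0.001, -0.003, 0.003], "roll": -0.2}, {"grip": 1, "slide": [0.001, -0.003, 0.008], "roll": -0.2}, {"grip": 1, "slide": [0.001, -0.003, 0.014], "roll": -0.2}, {"grip": 1, "slide": [0.001, -0.003, 0.02], "roll": -0.2}, {"grip": 1, "slide": [0.001, -0.003, 0.025], "roll": -0.2}]'

```text
time_s: 19.58
tcp_pos: [0.501, 0.0404, 0.1272]
eef_rot: [180.0, -0.2, -7.1]
contact_force: [-2.3, -1.9, 18.2]
gripper_width: 0.0165
```

```bash
python3 go.py 0.4994 0.0398 0.1207 -7.2
```

```text
t 19.575 tcp [0.501  0.0404 0.1272] rot [180.    -0.18  -7.13] w 0.0165 F [-2.3 -1.9 18.2]
slide [-0.0015  0.0008  0.0065] ideal [-0.0015  0.0008  0.0065] roll 0.07 dist 0.007
```

Call:
apply_moves --commands '[{"grip": 1, "slide": [-0.001, 0.0005, 0.003], "roll": 0}, {"grip": 1, "slide": [-0.001, 0.0005, 0.006], "roll": 0}, {"grip": 1, "slide": [-0.001, 0.0005, 0.007], "roll": 0}, {"grip": 1, "slide": [-0.001, 0.0005, 0.007], "roll": 0}]'

```text
time_s: 20.08
tcp_pos: [0.4995, 0.0404, 0.1196]
eef_rot: [-180.0, -0.1, -7.2]
contact_force: [-0.2, 0.2, 10.0]
gripper_width: 0.0164
```

```bash
python3 go.py 0.4994 0.0398 0.1207 -7.2;  python3 wr.py pl3b; python3 seat.py pl3b
```

```text
t 20.075 tcp [0.4995 0.0404 0.1196] rot [-1.7997e+02 -1.2000e-01 -7.1700e+00] w 0.0164 F [-0.2  0.2 10. ]
slide [ 0.      0.0006 -0.0011] ideal [ 0.      0.0006 -0.0011] roll 0.03 dist 0.001
20.075 [0.49946453 0.04035157 0.11956148] [-1.79967620e+02 -1.24135280e-01 -7.16742131e+00]
bar z 0.11436219148618745
large x 0.015 y -0.013772391742573636 dz -0.010797701377561933 181
large x 0.045 y -0.014780986143875505 dz -0.012727119078109653 342
large blue x [0.0528 0.0773] centre x 0.0007903522317815673
mid x 0.015 y -0.002151587442949566 dz -0.0035827364414643403 134
mid x 0.045 y -0.0027563109421661043 dz 0.0005210019913305941 999
mid blue x [0.0493 0.0727] centre x -0.00024916065544262206
small x 0.015 y 0.00013727167377526606 dz -0.0006037253380825058 215
small x 0.045 y -9.355398037540208e-05 dz 0.001168832364050354 412
small blue x [0.0466 0.0681] centre x -0.00039158913647359406
```

View pics/w_pl3b.png

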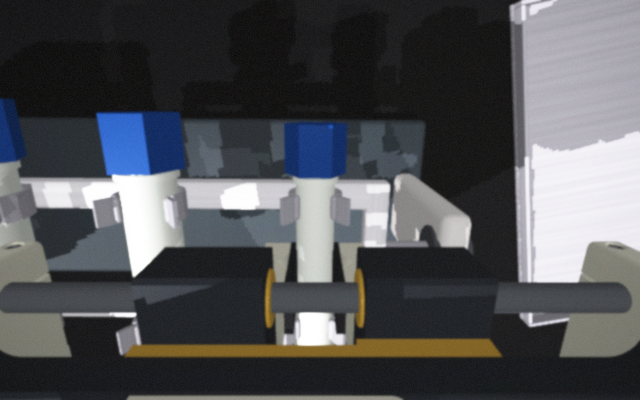

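Small is home too (dz within about 1 mm, y about 0). I release, retreat, and look straight down.

Call:
apply_moves --commands '[{"grip": 0.55, "slide": [0, 0, -0.001], "roll": 0}, {"grip": 0.55, "slide": [0, 0, -0.001], "roll": 0}, {"grip": 0.55, "slide": [0, 0, -0.001], "roll": 0}, {"grip": 0.55, "slide": [0, 0, -0.03], "roll": 0}, {"grip": 0.55, "slide": [0, 0, -0.09], "roll": 0}]'

```text
time_s: 20.75
tcp_pos: [0.4965, 0.0394, 0.207]
eef_rot: [179.8, 0.3, -7.2]
contact_force: [2.4, 0.9, 0.0]
gripper_width: 0.0394
```

```bash
python3 go.py 0.42 0.14 0.28 -7.2
```

```text
t 20.75 tcp [0.4965 0.0394 0.207 ] rot [179.82   0.33  -7.21] w 0.0394 F [2.4 0.9 0. ]
slide [-0.0889 -0.0899 -0.0728] ideal [-0.0885 -0.0902 -0.073 ] roll -0.01 dist 0.146
```

Call:
apply_moves --commands '[{"grip": 0.6, "slide": [-0.089, -0.09, -0.073], "roll": 0}, {"grip": 0.6, "slide": [-0.089, -0.09, -0.073], "roll": 0}, {"grip": 0.6, "slide": [-0.089, -0.09, -0.073], "roll": 0}, {"grip": 0.6, "slide": [-0.089, -0.09, -0.073], "roll": 0}]'

```text
time_s: 21.25
tcp_pos: [0.4209, 0.1416, 0.2824]
eef_rot: [-179.9, -0.1, -7.1]
contact_force: [0.3, -0.3, 0.2]
gripper_width: 0.035
```

```bash
python3 wr.py af3; python3 seat.py af3; python3 - <<'E'
from h import *
np.set_printoptions(precision=4,suppress=True)
f=np.load("w_af3.npz");p,d=f['p'],f['d'];c=dict(mtx=f['mtx'],R=f['R'],t=f['t'])
yaw=np.radians(-7.235);X=np.array([np.cos(yaw),np.sin(yaw)]);Y=np.array([-X[1],X[0]]);O=np.array([.5089,.1142])
m=np.zeros(d.shape,bool);m[:240]=True
P=cloud("wrist",m,d,c);C=p[m&(d>0)].astype(int);Q=np.c_[(P[:,:2]-O)@X,(P[:,:2]-O)@Y,P[:,2]]
K=Q[(C.max(1)<80)&(Q[:,2]>.136)&(Q[:,1]>.17)&(Q[:,1]<.24)&(abs(Q[:,0])<.05)]
print("rocker",len(K),np.percentile(K,[3,50,97],axis=0))
for x in np.arange(-.02,.021,.005):
    z=K[abs(K[:,0]-x)<.0025]
    if len(z):print(x,np.median(z[:,2]),np.percentile(z[:,1],[5,95]))
E
```

```text
21.25 [0.42094269 0.14155427 0.28236786] [-1.79901748e+02 -7.25936987e-02 -7.05099600e+00]
bar z 0.11441389009769112
large x -0.045 y -0.000732970032670574 dz -0.0005018644851905174 316
large x -0.015 y -0.0010358746296902782 dz -0.00032996986336208955 348
large x 0 y -0.0009980505195721495 dz -0.0005387152604923173 350
large x 0.015 y -0.0012179847095700053 dz -0.00045660593198970645 382
large x 0.045 y -0.0007301239855269509 dz -0.00026745016956780665 449
large blue x [0.0523 0.0633] centre x 0.0002925049960693371
mid x -0.045 y 0.0006536649711014336 dz -0.00025123982877078843 241
mid x -0.015 y -4.297882062762135e-05 dz -0.0003341393078432897 275
mid x 0 y 0.0001820844668857409 dz -0.00039788878943367023 276
mid x 0.015 y -0.00029208154703819385 dz -0.00040119407991984213 295
mid x 0.045 y 0.00019349067601095483 dz 0.0005538754398300705 365
mid blue x [0.0488 0.0642] centre x -0.000719374787486099
small x -0.045 y 0.001433816627191567 dz 0.00010326020643999789 194
small x -0.015 y 0.0009828928954200428 dz -0.00017050988838632208 188
small x 0 y 0.0008603545904771887 dz -0.00016508425461198017 206
small x 0.015 y 0.000686017776791073 dz -0.00043930035776656995 220
small x 0.045 y 0.00043781396168475484 dz 0.0010247009772216265 192
small blue x [0.0462 0.0652] centre x -0.0007670525258867064
rocker 1882 [[-0.0166  0.1885  0.1363]
 [ 0.0027  0.1996  0.1461]
 [ 0.0202  0.2155  0.1512]]
-0.02 0.14924722012026514 [0.193  0.2114]
-0.015 0.1504582705354662 [0.1917 0.2149]
-0.009999999999999998 0.1487628238040203 [0.19   0.2158]
-0.0049999999999999975 0.1482849766291747 [0.1894 0.2146]
3.469446951953614e-18 0.14736444765250792 [0.1907 0.2147]
0.0050000000000000044 0.14628478451074634 [0.1895 0.2149]
0.010000000000000005 0.1451930033938315 [0.1901 0.2147]
0.015000000000000003 0.14413698421485854 [0.1892 0.214 ]
0.020000000000000007 0.14318818331039004 [0.1887 0.2146]
```

View pics/w_af3.png

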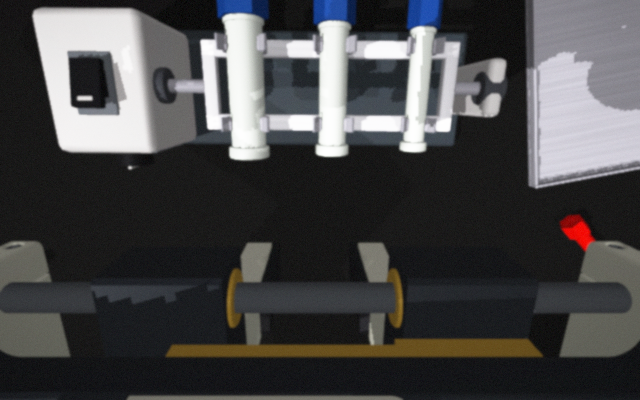

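Straight-down view: all three tubes sit in their clips, large px (247,85), mid (333,85), small (415,85). y is within 1.4 mm, z within 1 mm, x within 1 mm. The rocker is still off, robot side raised to 0.151. Next I shut the fingers and press it, slightly outboard of the pad so that the flat tips clear the pivot side.

```bash
python3 go.py 0.5157 0.3185 0.19 -7.2
```

```text
t 21.3 tcp [0.421  0.1408 0.2814] rot [-179.97   -0.     -7.1 ] w 0.0352 F [-0.6  0.1 -1. ]
slide [ 0.072  -0.188   0.0915] ideal [ 0.072  -0.188   0.0914] roll 0.1 dist 0.221
```

Call:
apply_moves --commands '[{"grip": 1, "slide": [0.03, -0.09, 0.01], "roll": 0}, {"grip": 1, "slide": [0.072, -0.188, 0.05], "roll": 0}, {"grip": 1, "slide": [0.072, -0.188, 0.0915], "roll": 0}, {"grip": 1, "slide": [0.072, -0.188, 0.0915], "roll": 0}, {"grip": 1, "slide": [0.072, -0.188, 0.0915], "roll": 0}]'

```text
time_s: 21.92
tcp_pos: [0.5163, 0.3172, 0.1846]
eef_rot: [179.6, 0.3, -7.2]
contact_force: [-0.4, -1.0, 0.5]
gripper_width: 0.0003
```

```bash
python3 go.py 0.5157 0.3185 0.1535 -7.2
```

```text
t 21.925 tcp [0.5163 0.3172 0.1846] rot [179.61   0.29  -7.24] w 0.0003 F [-0.4 -1.   0.5]
slide [-0.0006 -0.0015  0.0311] ideal [-0.0007 -0.0013  0.0311] roll -0.04 dist 0.031
```

Call:
apply_moves --commands '[{"grip": 1, "slide": [0, -0.001, 0.02], "roll": 0}, {"grip": 1, "slide": [0, -0.001, 0.034], "roll": 0}, {"grip": 1, "slide": [0, -0.001, 0.039], "roll": 0}, {"grip": 1, "slide": [0, -0.001, 0.042], "roll": 0}]'

```text
time_s: 22.42
tcp_pos: [0.5164, 0.3184, 0.1484]
eef_rot: [180.0, -0.0, -7.2]
contact_force: [-2.6, -1.9, 3.6]
gripper_width: 0.0003
```

```bash
python3 go.py 0.5157 0.3185 0.1445 -7.2
```

```text
t 22.425 tcp [0.5164 0.3184 0.1484] rot [179.98  -0.    -7.21] w 0.0003 F [-2.6 -1.9  3.6]
slide [-0.0008 -0.      0.0039] ideal [-0.0008 -0.      0.0039] roll -0.01 dist 0.004
```

Call:
apply_moves --commands '[{"grip": 1, "slide": [-0.0005, 0, 0.002], "roll": 0}, {"grip": 1, "slide": [-0.0005, 0, 0.004], "roll": 0}, {"grip": 1, "slide": [-0.0005, 0, 0.0055], "roll": 0}, {"grip": 1, "slide": [-0.0005, 0, 0.0055], "roll": 0}]'

```text
time_s: 22.92
tcp_pos: [0.5162, 0.3188, 0.145]
eef_rot: [-180.0, -0.1, -7.2]
contact_force: [-7.2, -5.0, 17.4]
gripper_width: 0.0001
```

```bash
python3 go.py 0.5157 0.3185 0.1445 -7.2
```

```text
t 22.925 tcp [0.5162 0.3188 0.145 ] rot [-1.7997e+02 -9.0000e-02 -7.1500e+00] w 0.0001 F [-7.2 -5.  17.4]
slide [-0.0005  0.0004  0.0005] ideal [-0.0005  0.0004  0.0005] roll 0.05 dist 0.001
```

The force rose to 17 N at z=0.145, so the rocker is against its end stop. I retreat and check.

Call:
apply_moves --commands '[{"grip": 1, "slide": [0, 0, -0.02], "roll": 0}, {"grip": 1, "slide": [0, 0, -0.08], "roll": 0}, {"grip": 1, "slide": [-0.08, 0.1, -0.14], "roll": 0}, {"grip": 1, "slide": [-0.09, 0.14, -0.14], "roll": 0}, {"grip": 1, "slide": [-0.09, 0.14, -0.14], "roll": 0}]'

```text
time_s: 23.55
tcp_pos: [0.4082, 0.1906, 0.2835]
eef_rot: [-179.9, -0.1, -7.2]
contact_force: [1.2, -0.1, 0.9]
gripper_width: 0.0002
```

Call:
apply_moves --commands '[{"grip": 1, "slide": [0, 0, 0], "roll": 0}, {"grip": 1, "slide": [0, 0, 0], "roll": 0}]'

```text
time_s: 23.8
tcp_pos: [0.4094, 0.192, 0.283]
eef_rot: [-179.9, -0.1, -7.2]
contact_force: [0.1, 0.6, -0.1]
gripper_width: 0.0002
```

```bash
python3 wr.py fin; python3 seat.py fin; python3 - <<'E'
from h import *
np.set_printoptions(precision=4,suppress=True)
f=np.load("w_fin.npz");p,d=f['p'],f['d'];c=dict(mtx=f['mtx'],R=f['R'],t=f['t'])
yaw=np.radians(-7.235);X=np.array([np.cos(yaw),np.sin(yaw)]);Y=np.array([-X[1],X[0]]);O=np.array([.5089,.1142])
m=np.zeros(d.shape,bool);m[:240]=True
P=cloud("wrist",m,d,c);C=p[m&(d>0)].astype(int);Q=np.c_[(P[:,:2]-O)@X,(P[:,:2]-O)@Y,P[:,2]]
K=Q[(C.max(1)<80)&(Q[:,2]>.136)&(Q[:,1]>.193)&(Q[:,1]<.212)&(abs(Q[:,0])<.017)]
for x in np.arange(-.02,.021,.005):
    z=K[abs(K[:,0]-x)<.0025]
    if len(z):print(x,np.median(z[:,2]),len(z))
a=np.polyfit(K[:,0],K[:,2],1);print("slope",a)
f=np.load("w_af3.npz");p,d=f['p'],f['d'];c=dict(mtx=f['mtx'],R=f['R'],t=f['t'])
P=cloud("wrist",m,d,c);C=p[m&(d>0)].astype(int);Q=np.c_[(P[:,:2]-O)@X,(P[:,:2]-O)@Y,P[:,2]]
K=Q[(C.max(1)<80)&(Q[:,2]>.136)&(Q[:,1]>.193)&(Q[:,1]<.212)&(abs(Q[:,0])<.017)]
print("before",np.polyfit(K[:,0],K[:,2],1))
p,d=capture("scene");cv2.imwrite("pics/scene9.png",p[:,:,::-1]);print(get_state()['contact_force'],get_state()['time_s'])
E
```

```text
23.8 [0.40938377 0.19195728 0.28302897] [-1.79882625e+02 -6.39297567e-02 -7.19113766e+00]
bar z 0.11439920984656023
large none
mid none
small x -0.045 y 0.0021064750763297585 dz 3.229180158137446e-05 208
small x -0.015 y 0.0014449521094513501 dz -0.00034423285663268133 216
small x 0 y 0.001301057786189011 dz -0.00025742992837579637 233
small x 0.015 y 0.0012731206132748363 dz -0.0004172699194481544 241
small x 0.045 y 0.000829099178761547 dz 0.0008845976894326368 227
small blue x [0.0458 0.0488] centre x -0.0012129918794123867
-0.015 0.143626513696954 73
-0.009999999999999998 0.14503800613877976 98
-0.0049999999999999975 0.14614273817888485 169
3.469446951953614e-18 0.1472778300719584 167
0.0050000000000000044 0.1484457504956533 171
0.010000000000000005 0.14941974274923292 179
0.015000000000000003 0.1504551380490865 161
slope [0.1967 0.1469]
before [-0.1807  0.1471]
[ 0.386   0.329  -0.1348] 23.9
```

View pics/w_fin.png

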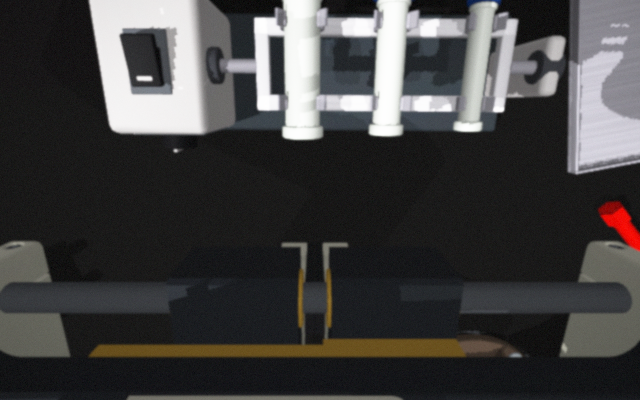

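View pics/scene9.png

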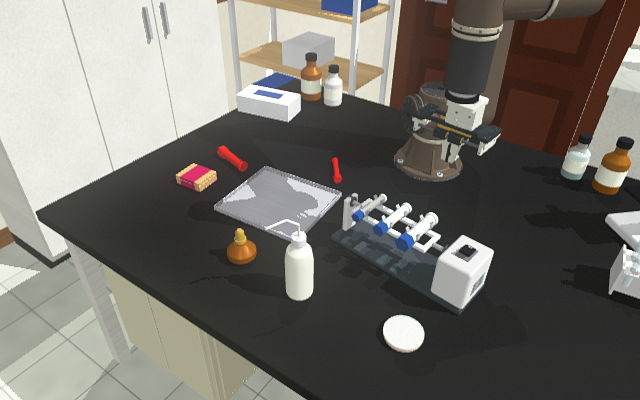

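The rocker has flipped: its slope went from −0.18 to +0.20, about the full 0.44 rad throw. The tubes are unmoved, the bystanders are in place, and the arm is clear, so I hand in.

```bash
python3 -c "
from plant import close_job
print(close_job())"
```

```text
the job is handed in; nothing more can be done
None
```

All three tubes are clicked into their clips: largest next to the drive housing, smallest at the far end. The rotator is switched on. The job was handed in at about 24 s with the arm clear; the hand-in reports no verdict.

- **Tubes:** from straight above, each barrel centre measured within about 1.5 mm sideways and 1 mm in height and along the tube, all level.
- **Rocker:** its face slope went from −0.18 to +0.20. That is about 0.38 rad of travel as measured and consistent with the full 0.44 rad throw, so it is above 0.33. I pressed it until the force reached 17 N at the end stop.
- **Bench:** in the last scene picture the wash bottle, spirit lamp, petri dish, slide box and both red look-alikes stand where they were.

**Checks that disagreed or were incomplete:**
- The two fixed cameras differed by up to about 9 mm on positions, so I placed everything from the wrist camera.
- Oblique wrist views showed sideways offsets of up to about 3 mm for the large and mid tubes. The offset grew with viewing angle and shrank to about 1 mm from overhead, so I took it as a viewing effect.
- After the switch press, the large and mid tubes' caps were out of frame, so only the small one could be re-measured: 0.8–2.1 mm sideways from that slightly oblique view. The other two I checked by eye in the pictures.

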